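# Slide the hand inflator into its shelf bay and shut the bar

### The arm

A 6-joint arm with a two-finger parallel gripper is mounted at the origin on the work surface. World frame = base frame: x ahead of the robot, y to its left, z up, the work surface at z = 0. Lengths are in mm, angles in degrees, forces in N, time in s.
With the tool pointing down it reaches from about 300 to 850 mm from the base axis. Payload 4.2 kg.
Tool frame: the origin (TCP) lies midway between the tips of the shut fingers; the grasp point (between the pads) lies 19 mm behind it; x points along the fingers, y is the direction in which the jaws open and shut, and the axes are right-handed (so a half turn about x gives the same grasp; the last joint's range is limited). The gripper opens to 91 mm and grips with 3 to 60 N. Pads are 32 mm wide; open, the fingers measure 118 mm over their backs; the gripper's body (76 mm by 178 mm) begins 60 mm behind the grasp point.
Start: joints at [76.031, 18.312, 89.639, -0, 72.044, -1.146], TCP at [127.614, 560.676, 213.976] pointing down, gripper open.
Joint ranges: [-177.97, 177.97], [-48.28, 115.42], [12.27, 149.76], [-77.06, 257.06], [2.81, 150.46], [-146.56, 146.56]. Speed limits (degrees/s): [147.25, 147.25, 180, 180, 180, 180].

### API

Orientations are given as [roll, pitch, yaw] about the fixed x, y, z axes, in that order (R = Rz(yaw) Ry(pitch) Rx(roll)).
In Python, from workcell import * gives the robot as it stands.
- The arm moves only by the shell command python3 -m handwheel 'ROWS' [FORCE]. ROWS is a JSON object of lists of equal length, an entry for each row: "gripper": the closure, from 0 (fully open) to 1 (shut); "offset": the shift along the tool's x, y, z in mm, a list of three; "rot": the turn, a rotation vector about the tool's x, y, z in degrees, a list of three. A call has 1 to 5 rows; each row is the pose to reach, as a shift and turn from the pose commanded when the call began, along the tool's axes at that moment; what a row does not reach only later rows make up. A row lasts 1/12 s, in which the tool goes at most 41.7 mm and 7.16 degrees, less where a joint would pass 70% of its speed; a pose out of reach is approached as far as the arm can. A call with a gripper value outside its range is refused whole. The fingers move at their own pace and stop on an object; FORCE is the grip in N (left out, the last holds). Time passes only in rows, so rows that repeat a pose let the fingers close. It gives the time, the measured TCP pose, the force and the opening at its end, in the units of the state.
- state(): the state, without advancing time (a new reading comes with each control period).
- grab_frame(name): name is "scene" or "top" or "wrist"; returns the picture (420x560x3 uint8, red, green, blue); there is no depth.
- camera_params(name): a dict with "fx", "fy", "cx", "cy" (pixels), "position" and "attitude" of the camera in the world; the wrist camera has in their place "hand_eye" (4x4, takes a point from camera to tool coordinates, whose origin is the TCP and whose axes are the tool frame's). Camera axes: x right, y up, looking along -z (the intrinsics and any distortion apply to the point x, -y, -z); pixel columns grow to the right and rows downward; lengths in mm; the calibration is good to about 2 mm. A picture is of the moment at which its call begins: read the wrist's pose just before it. camera_params takes no time and is no camera call.
- job_done(): hands the job in, once; it reports no verdict.
The state is a dict: "time_s": time; "qpos": joint angles; "qvel": joint speeds; "effort": joint torques, N m; "ee_pos": TCP position; "ee_rot": TCP orientation; "force": force on the tool from outside, world axes, zero at the start; "torque": the same for the moment, N m; "gripper_width": finger opening in mm.
Only numpy, scipy, OpenCV 4.12 (cv2) and the standard library are available. Lean on these libraries where they do the work, as an engineer would, in place of code of your own. Each camera call takes 0.05 s, during which the arm holds its last target.

### The job

Put the tall hand inflator away without picking it up: push it low on its body so that it slides upright across the shelf into the little open-fronted chrome bay, then push the bay's swing bar shut in front of it. Never let the inflator tip, never grip, lift or carry it, and leave the other things on the shelf where they are.

Things in the scene. Friction and masses are not known exactly. Their poses are not given: they have to be found in the camera images.
- inflator: the hand inflator, red plastic, loose, standing upright on the shelf: 250 mm tall, about 0.24 kg (0.17 to 0.34), centre of mass about 80 mm up. Foot: a round disc 54 mm in diameter, 22 mm tall (this is what to push); above it a 20 mm neck, then a barrel 38 mm in diameter (41 mm at two thin collars) from 36 to 190 mm height, then a nozzle tapering to a point. Origin at the centre of its underside, z up along its axis. Pushed above about 35 to 45 mm height it is apt to tip.
- bay: fixed pen of three chrome walls, 5 mm thick, 34 mm tall; origin on the shelf at the centre of its inside, which is 70 mm deep along its x (back wall at +x) and 72 mm wide along its y. Its open front looks along its -x; its +x points within 20 degrees of world +y. The bar's hinge post, 9 mm across and 50 mm tall, stands at x -40, y -40 mm in its frame.
- bay_center (a point): the centre of the bay's inside, on the shelf (where the inflator's origin belongs, within the play that the walls leave); axes as the bay's
- bar (a joint): angle (rad) of the bay's swing bar about its upright hinge: 0 = shut, lying across the open front along the bay's +y (there it stops); grows as it opens: at 1.57 it points along the bay's -x, up to 2.2. It starts at 1.58 to 1.85 and stays where it is left (about 0.03 N m of friction).
- bar_hinge (a point): point on the hinge axis of the bar, 26 mm above the shelf; 40 mm to the bay's -x and 40 mm to its -y from the bay's centre
- bar_end (a point): the rounded free end of the bar, 91 mm from the hinge axis, 26 mm above the shelf. The bar is a flat upright chrome strip 5 mm thick, its edges 15 and 37 mm above the shelf; an upright round pin 11 mm across, from 12 to 46 mm above the shelf, forms its end.
- shelf: the chrome shelf on which everything stands: a fixed steel plate whose top is 18 mm above the work surface, from 340 to 880 mm ahead of the robot and 450 mm to either side; a low rail, 66 mm above the work surface, runs along its far edge and its two sides; origin on the work surface under its centre. It does not move.
- cup0: clear glass cup, loose bystander, 66 mm across at the rim, 85 mm tall; origin at the centre of its underside. One of the two at the far side of the shelf.
- cup1: clear glass cup, loose bystander, 66 mm across at the rim, 85 mm tall; origin at the centre of its underside. The other of the two at the far side of the shelf.
- cup2: clear glass cup, loose bystander, 66 mm across at the rim, 85 mm tall; origin at the centre of its underside. Stands at the near edge of the shelf, beside the inflator's way.
- dish: white ceramic dish, loose bystander, 116 mm across, 34 mm tall, near left corner of the shelf; origin at the centre of its underside
- tin: stainless steel tin with a shut flap, loose bystander, 80 by 113 mm, 66 mm tall, far left; origin at the centre of its underside
- holder: green silicone holder lying on its side, loose bystander, a square cup 62 by 62 by 100 mm, 62 mm tall as it lies, near edge of the shelf, left of the middle; origin at the centre of its underside
- lotion: white lotion bottle, loose bystander, 54 mm across, 170 mm tall, far side of the shelf; origin at the centre of its underside
There are look-alikes about, which are no part of the job. Several things have the shape of the inflator; the one meant has the colours described above.

How it is judged (in metres and radians):
On the way, in this order (a step that is already met when the one before it is completed fails the run):
1. the inflator stands in the bay, the bar still open (horizontal distance between inflator and bay_center below 0.03 m and angle between inflator's own z axis and vertical below 0.1 rad and value of joint bar above 0.2 rad), for 0.1 s.
2. the bar is shut in front of it (horizontal distance between inflator and bay_center below 0.018 m and value of joint bar below 0.1 rad), for 0.2 s.
At the end, for the whole second after the job is handed in: the inflator stands upright (within 0.08 rad) and at rest on the shelf inside the bay, its axis within 18 mm of the bay's centre, and the bar is shut to within 0.10 rad (all of step 2 and angle between inflator's own z axis and vertical below 0.08 rad and height (world z) of inflator below 0.023 m and linear speed of inflator below 0.02 m/s and velocity of joint bar below 0.05 rad/s); the robot touches nothing.
It fails at once if the inflator tips by more than 0.2 rad (angle between inflator's own z axis and vertical above 0.2 rad).
It fails at once if the inflator is squeezed or shoved with more than 30 N (contact force between the fingers and inflator above 30 N).
It fails at once if the inflator is lifted more than 9 mm off the shelf (height (world z) of inflator above 0.027 m).
It fails at once if a bystander on the shelf is moved more than 20 mm (distance of any of cup0, cup1, cup2, dish, tin, holder, lotion from where it was at the start of the episode above 0.02 m).
It fails at once if a bystander is tipped (angle between any of cup0, cup1, cup2, dish, tin, holder, lotion's own z axis and vertical above 0.35 rad).
It also fails if it takes over 72 s, if anything falls off the work surface, if the arm or the gripper's body presses on something with over 40 N, if the wrist force passes 120 N, or if a joint passes its speed limit or range.

## Working session

There is one attempt and no reset: what is moved stays moved. The work goes in short steps, Python scripts to look and compute and a shell command to move; the robot and the scene stay as the last step left them, time stands still between calls to the robot, and variables do not carry over. Pictures are saved under pics/ and viewed, and the job is handed in when it is done.

```bash
ls; mkdir -p pics
python3 - <<'E'
from workcell import *
import cv2
print(state())
for n in ["scene","top","wrist"]:
    print(n,camera_params(n))
    cv2.imwrite(f"pics/{n}0.png",grab_frame(n)[:,:,::-1])
E
```

```text
pics
{'time_s': 0.0, 'qpos': array([ 7.60301315e+01,  1.83526136e+01,  8.97062162e+01, -3.36090146e-03,
        7.20431979e+01, -1.14442584e+00]), 'qvel': array([ 0.06537221, -0.03816341,  0.06065633, -0.09051658,  0.08222706,
       -0.02845164]), 'effort': array([ 1.64408684e-03, -4.12472606e+01, -2.31973672e+01,  7.30876601e-02,
        4.57056588e-02, -1.47915025e-04]), 'ee_pos': array([127.52153608, 560.16812557, 213.11181471]), 'ee_rot': array([ -89.35060292,   89.89792222, -102.17500659]), 'force': array([-0.00858499, -0.22270477,  0.61731793]), 'torque': array([-0.03012828, -0.02618455,  0.03092483]), 'gripper_width': 90.9343290956525}
scene {'fx': 458.0526647555016, 'fy': 458.0526647555016, 'cx': 275.8878074599379, 'cy': 206.0164267076023, 'position': array([1251.76357995, -807.53255064,  858.6680644 ]), 'attitude': array([54.80310003, -1.03128291, 42.64821206])}
top {'fx': 452.9148742101637, 'fy': 452.9148742101637, 'cx': 278.19734080338145, 'cy': 220.2918084054873, 'position': array([ 302.63661647,  -10.68974604, 1338.06980007]), 'attitude': array([  8.75661085,   1.7025992 , -90.94470424])}
wrist {'fx': 329.0567052694474, 'fy': 329.0567052694474, 'cx': 275.95385837601685, 'cy': 202.91677489000787, 'hand_eye': array([[-1.51319750e-04,  2.43332097e-01, -9.69943023e-01,
        -1.69658307e+02],
       [ 9.99999175e-01, -1.20078043e-03, -4.57251648e-04,
        -7.60230405e-02],
       [-1.27595260e-03, -9.69942291e-01, -2.43331715e-01,
        -6.87602619e+01],
       [ 0.00000000e+00,  0.00000000e+00,  0.00000000e+00,
         1.00000000e+00]])}
```

View pics/scene0.png

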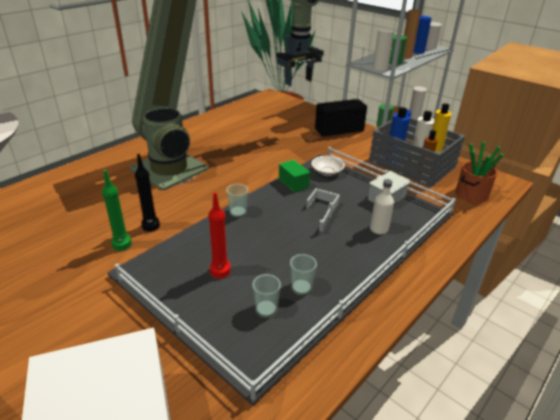

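View pics/top0.png

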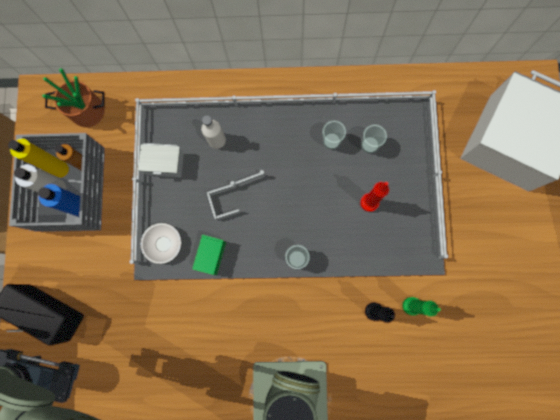

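View pics/wrist0.png

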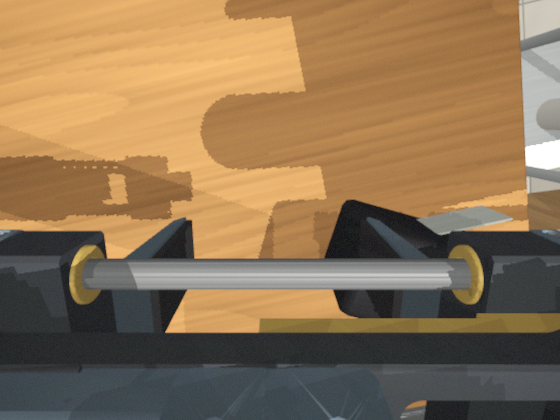

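Candidates for the inflator in the top view: red at (374,198) on the shelf, green at (420,307) and black at (380,312) off the shelf. The description says red plastic on the shelf, so I choose red. Next I'll check it in close crops and measure.

```bash
cat > h.py <<'E'
import numpy as np, cv2
from scipy.spatial.transform import Rotation as Ro
from workcell import *
def cam(n):
    p=camera_params(n)
    if n=="wrist":
        s=state(); T=np.eye(4); T[:3,:3]=Ro.from_euler('xyz',s['ee_rot'],degrees=True).as_matrix(); T[:3,3]=s['ee_pos']
        M=T@np.array(p['hand_eye']); return p,M[:3,:3],M[:3,3]
    return p,Ro.from_euler('xyz',p['attitude'],degrees=True).as_matrix(),np.array(p['position'])
def p2w(n,u,v,z,c=None):
    p,R,t=c or cam(n)
    d=R@np.array([(u-p['cx'])/p['fx'],-(v-p['cy'])/p['fy'],-1.]); return t+d*(z-t[2])/d[2]
def w2p(n,X,c=None):
    p,R,t=c or cam(n); q=R.T@(np.array(X,float)-t)
    return np.array([p['cx']+p['fx']*q[0]/-q[2],p['cy']-p['fy']*q[1]/-q[2]])
E
python3 - <<'E'
from h import *
t=cv2.imread('pics/top0.png'); s=cv2.imread('pics/scene0.png')
def crop(im,x,y,w,h,k): return cv2.resize(im[y:y+h,x:x+w],None,fx=k,fy=k,interpolation=cv2.INTER_CUBIC)
cv2.imwrite('pics/c1.png',crop(t,195,155,80,75,8))
cv2.imwrite('pics/c2.png',np.hstack([crop(s,190,180,70,110,5),crop(t,340,160,70,73,6)[:, :].copy()[:438] if 0 else cv2.resize(t[160:230,340:410],(550,550),interpolation=cv2.INTER_CUBIC)])[:, :] if 0 else crop(t,350,170,50,50,10))
cv2.imwrite('pics/c3.png',crop(s,190,180,160,110,5))
# known: shelf corners
for X in [(340,450,18),(340,-450,18),(880,450,66),(880,-450,66)]: print(X,w2p('top',X),w2p('scene',X))
E
```

```text
(340, 450, 18) [133.70313546 279.74009141] [319.46098361 153.67049813]
(340, -450, 18) [444.8672937  274.30933032] [106.57254422 272.04643272]
(880, 450, 66) [133.98781287  97.70396098] [457.30102275 198.89383951]
(880, -450, 66) [436.97828558  89.11592411] [252.14075696 389.00482013]
```

View pics/c1.png

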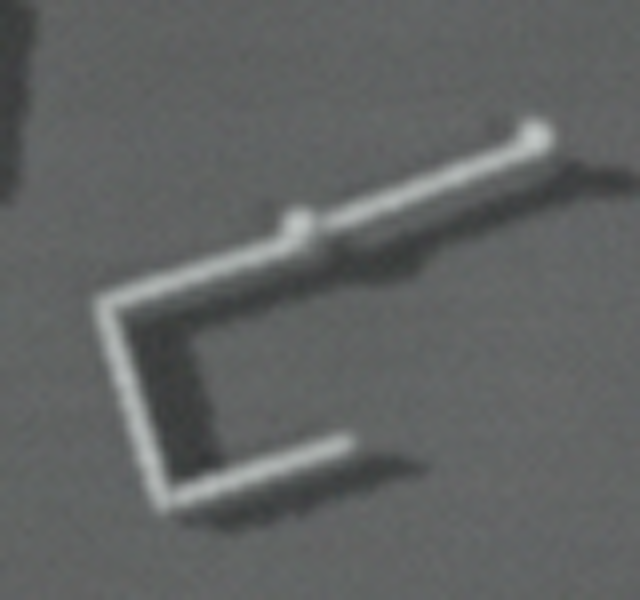

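View pics/c2.png

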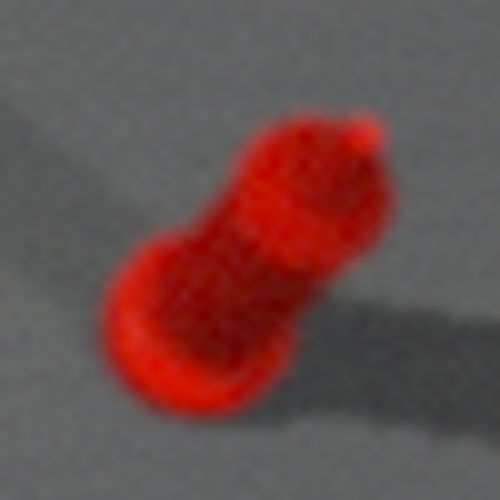

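View pics/c3.png

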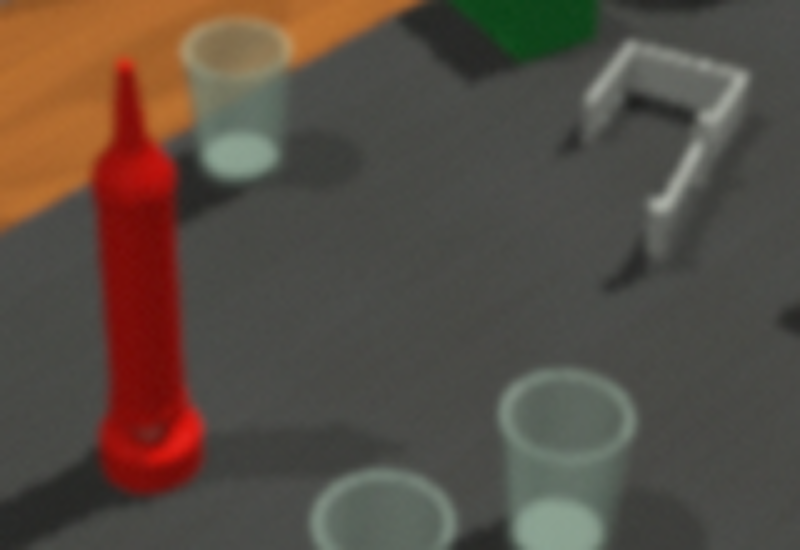

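```bash
cat >> h.py <<'E'
from scipy.optimize import minimize
C=[(27,0),(27,22),None,(10,22),(10,36),None,(19,36),(19,190),None,(19,190),(9,205),(4,250)]
def sil(n,x,y,c,S=4,shape=(420,560)):
    a=np.linspace(0,2*np.pi,40); im=np.zeros((shape[0]*S,shape[1]*S),np.uint8); seg=[]
    for k in C+[None]:
        if k is None:
            P=np.array([(w2p(n,q,c)+.5)*S for q in seg]).astype(np.float32)
            cv2.fillConvexPoly(im,cv2.convexHull(P).astype(np.int32)[:,0],255); seg=[]
        else: seg+=[(x+k[0]*np.cos(t),y+k[0]*np.sin(t),18+k[1]) for t in a]
    return cv2.resize(im,shape[::-1],interpolation=cv2.INTER_AREA)/255.
def fit(n,im,x0):
    c=cam(n); f=im.astype(float); m=np.clip((f[...,0]-np.maximum(f[...,1],f[...,2])-30)/60,0,1)
    u,v=w2p(n,(*x0,80),c).astype(int); k=np.zeros_like(m); k[max(0,v-90):v+90,max(0,u-60):u+60]=1; m*=k
    r=minimize(lambda p:((sil(n,p[0],p[1],c)-m)**2).sum(),x0,method='Nelder-Mead',options=dict(initial_simplex=[x0,(x0[0]+12,x0[1]),(x0[0],x0[1]+12)],xatol=.3,fatol=.5,maxiter=60))
    return r.x,r.fun
E
python3 - <<'E'
from h import *
t=cv2.imread('pics/top0.png')[...,::-1]; s=cv2.imread('pics/scene0.png')[...,::-1]
def q(x,y): return 195+(x+.5)/8-.5,155+(y+.5)/8-.5
ct=cam('top')
for nm,x,y,z in [('far back outer',97,300,52),('near back outer',163,510,52),('near front end',352,437,52),('hinge',300,222,68),('end',537,135,64)]:
    print(nm,p2w('top',*q(x,y),z,ct).round(1))
def qs(x,y): return 190+(x+.5)/5-.5,180+(y+.5)/5-.5
for nm,x,y,z in [('near back',632,42,52),('far back',745,75,52),('hinge',708,122,68),('end pin',660,205,64),('near front',590,100,52)]:
    print('S',nm,p2w('scene',*qs(x,y),z).round(1))
x0=p2w('top',370,202,40)[:2]; print(x0)
print(fit('top',t,x0),fit('scene',s,x0))
for n,u,v,z in [('top',297,258,103),('top',333,135,103),('top',374,139,103),('scene',237,193,103),('scene',303,268,103),('scene',266,284,103)]: print(n,p2w(n,u,v,z if n=='scene' else 60).round())
E
```

```text
far back outer [589.1 231.5  52. ]
near back outer [511.1 206.9  52. ]
near front end [536.3 138.4  52. ]
hinge [612.6 155.1  68. ]
end [643.8  69.4  64. ]
S near back [512.3 208.9  52. ]
S far back [588.1 228.9  52. ]
S hinge [615.7 151.1  68. ]
S end pin [643.3  69.2  64. ]
S near front [535.1 138.2  52. ]
[ 551.35819287 -242.71841058]
(array([ 554.07948346, -242.79517754]), np.float64(203.7522750865052)) (array([ 549.63371129, -240.83239564]), np.float64(1665.0217848904267))
top [392. -27.  60.]
top [ 750. -141.   60.]
top [ 734. -260.   60.]
scene [407. -41. 103.]
scene [ 758. -155.  103.]
scene [ 731. -255.  103.]
```

Run:
```python
from h import *
B=np.array([(40,-41),(40,41),(-35,38.5),(-40,-40)],float)
T=np.array([(589.1,231.5),(511.1,206.9),(536.3,138.4),(612.6,155.1)]);S=np.array([(588.1,228.9),(512.3,208.9),(535.1,138.2),(615.7,151.1)])
for W,e in ((T,(643.8,69.4)),(S,(643.3,69.2)),((T+S)/2,(643.5,69.3))):
    R,_=Ro.align_vectors(np.c_[W-W.mean(0),0*W[:,:1]],np.c_[B-B.mean(0),0*B[:,:1]])
    yaw=R.as_euler('zyx',degrees=True)[0]; M=R.as_matrix()[:2,:2]; c=W.mean(0)-M@B.mean(0)
    print('center',c,'yaw',yaw,'res',(W-(B@M.T+c)).round(1).tolist())
    el=M.T@(np.array(e)-c); d=el-[-40,-40]; print('bar end',el,'ang',np.degrees(np.arctan2(-d[0],d[1])),np.hypot(*d))
for n in('top','scene'):
    im=cv2.imread(f'pics/{n}0.png'); c=cam(n)
    for xy in [(552,-242)]:
        m=sil(n,*xy,c); ed=(m>.5).astype(np.uint8); 
        u,v=w2p(n,(*xy,100),c).astype(int); k=6
        cr=cv2.resize(im[v-45:v+45,u-45:u+45],None,fx=k,fy=k); e=cv2.resize(ed[v-45:v+45,u-45:u+45],None,fx=k,fy=k)
        cs,_=cv2.findContours(e,cv2.RETR_EXTERNAL,cv2.CHAIN_APPROX_NONE); cv2.drawContours(cr,cs,-1,(255,255,0),1); cv2.imwrite(f'pics/ov_{n}.png',cr)
cv2.imwrite('pics/ov.png',np.hstack([cv2.resize(cv2.imread('pics/ov_top.png'),(400,400)),cv2.resize(cv2.imread('pics/ov_scene.png'),(400,400))]))
```

```text
center [562.29042434 181.67005284] yaw 107.376442923928 res [[-0.4, -0.6], [-0.1, -0.7], [0.3, 1.6], [0.2, -0.3]]
bar end [-131.48911368  -44.260464  ] ang 92.66622301642015 91.5882605720158
center [562.78212984 180.47008404] yaw 105.91465681068775 res [[-3.1, -1.3], [-0.1, 1.2], [-0.3, 1.9], [3.5, -1.9]]
bar end [-129.08365617  -46.9208773 ] ang 94.44236533430393 89.35209197261103
center [562.53618083 181.06996235] yaw 106.64132782463915 res [[-1.8, -0.9], [-0.1, 0.2], [0.0, 1.8], [1.8, -1.1]]
bar end [-130.27499898  -45.5641212 ] ang 93.52697740620812 90.4463094063261
```

View pics/ov.png

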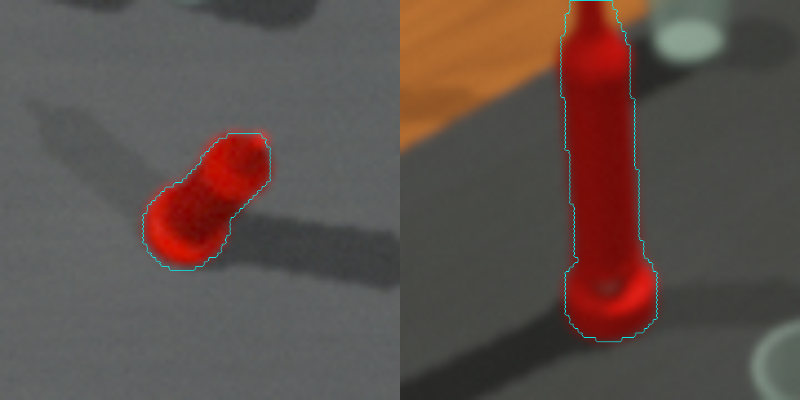

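Run:
```python
from h import *
s=state(); R=Ro.from_euler('xyz',s['ee_rot'],degrees=True).as_matrix(); print(R.round(3))
for nm,n,u,v,z in [('cup2 rim top','top',297,257,103),('cup2rim scene','scene',237,193,103),('holder','top',208,255,80),('blk','top',380,312,18)]: print(nm,p2w(n,u,v,z).round())
```

```text
[[-0.     0.222  0.975]
 [-0.001  0.975 -0.222]
 [-1.    -0.001 -0.   ]]
cup2 rim top [391. -27. 103.]
cup2rim scene [407. -41. 103.]
holder [403. 221.  80.]
blk [ 237. -260.   18.]
```

```bash
cat >> h.py <<'E'
def Rt(psi,th):
    a,b=np.radians(psi),np.radians(th); f=np.array([np.cos(a),np.sin(a),0]); k=np.array([0,0,1.])
    x=f*np.sin(b)-k*np.cos(b); z=-(f*np.cos(b)+k*np.sin(b)); return np.c_[x,np.cross(z,x),z]
def go(p,psi,th):
    s=state(); R=Ro.from_euler('xyz',s['ee_rot'],degrees=True).as_matrix()
    o=R.T@(np.array(p)-s['ee_pos']); r=Ro.from_matrix(R.T@Rt(psi,th)).as_rotvec(degrees=True)
    print('t',round(s['time_s'],2),'pos',s['ee_pos'].round(1),'q',s['qpos'].round(1),'F',s['force'].round(1),'w',round(s['gripper_width'],1)); print('offset',o.round(1).tolist(),'rot',r.round(1).tolist())
E
python3 -c "
from h import *
go((545,-335,320),83,0)"
```

```text
t 0.15 pos [127.5 560.3 213.3] q [76.  18.3 89.7  0.  72.  -1.1] F [-0.4  0.7 -0.4] w 91.2
offset [-105.7, -780.5, 605.8] rot [84.2, 0.1, 0.1]
```

```bash
python3 -m handwheel '{"gripper":[0.7,0.7,0.7,0.7,0.7],"offset":[[-40,-5,5],[-70,-30,25],[-100,-60,50],[-105,-95,75],[-105,-130,100]],"rot":[[7,0,0],[14,0,0],[21,0,0],[28,0,0],[35,0,0]]}' 20; python3 -c "
from h import *
go((545,-335,320),83,0)"
```

```text
time_s: 0.57
ee_pos: [192.6, 422.0, 320.7]
ee_rot: [109.3, 89.7, 61.2]
force: [0.7, -0.0, 0.7]
gripper_width: 60.6
t 0.57 pos [192.6 422.  320.7] q [64.1  4.9 91.7 -0.  83.  22.1] F [ 0.7 -0.   0.7] w 60.6
offset [-1.7, -243.4, 798.7] rot [48.9, -0.2, -0.2]
```

```bash
python3 -m handwheel '{"gripper":[0.7,0.7,0.7,0.7,0.7],"offset":[[0,-12,38],[0,-24,76],[0,-36,114],[0,-48,152],[0,-60,190]],"rot":[[4,0,0],[8,0,0],[12,0,0],[16,0,0],[20,0,0]]}'; python3 -c "
from h import *
go((545,-335,320),83,0)"
```

```text
time_s: 0.98
ee_pos: [275.0, 239.2, 318.4]
ee_rot: [88.1, 90.0, 20.2]
force: [1.1, -0.7, -0.4]
gripper_width: 28.6
t 0.98 pos [275.  239.2 318.4] q [ 39.2  -4.5 101.6  -0.   82.9  17.2] F [ 1.1 -0.7 -0.4] w 28.6
offset [-1.6, 34.9, 633.6] rot [29.0, -0.0, -0.0]
```

```bash
python3 -m handwheel '{"gripper":[0.7,0.7,0.7,0.7,0.7],"offset":[[0,2,40],[0,4,80],[0,6,120],[0,9,160],[0,11,200]],"rot":[[6,0,0],[12,0,0],[18,0,0],[24,0,0],[29,0,0]]}'; python3 -c "
from h import *
go((545,-335,320),83,0)"
```

```text
time_s: 1.4
ee_pos: [360.8, 58.1, 318.5]
ee_rot: [125.0, 90.0, 27.9]
force: [-0.1, 0.7, 0.5]
gripper_width: 27.2
t 1.4 pos [360.8  58.1 318.5] q [  7.3  -4.4 101.5   0.   82.9  14.4] F [-0.1  0.7  0.5] w 27.2
offset [-1.5, 231.4, 367.3] rot [-0.1, -0.0, -0.0]
```

```bash
python3 -m handwheel '{"gripper":[0.7,0.7,0.7,0.7,0.7],"offset":[[0,21,34],[0,42,68],[0,63,102],[0,84,136],[0,105,170]],"rot":[[0,0,0],[0,0,0],[0,0,0],[0,0,0],[0,0,0]]}'&&  python3 -m handwheel '{"gripper":[0.7,0.7,0.7,0.7,0.7],"offset":[[0,21,34],[0,42,68],[0,63,102],[0,84,136],[0,105,170]],"rot":[[0,0,0],[0,0,0],[0,0,0],[0,0,0],[0,0,0]]}';python3 -c "
from h import *
go((545,-335,320),83,25)"
```

```text
time_s: 1.82
ee_pos: [444.8, -123.3, 318.3]
ee_rot: [-165.0, 90.0, 98.1]
force: [1.1, 1.6, -0.7]
gripper_width: 27.3
time_s: 2.23
ee_pos: [529.0, -304.4, 318.0]
ee_rot: [-131.5, 90.0, 131.7]
force: [0.3, 0.4, 0.2]
gripper_width: 27.5
t 2.23 pos [ 529.  -304.4  318. ] q [-31.   19.3  73.5   0.   87.3 -24.2] F [0.3 0.4 0.2] w 27.5
offset [-2.1, 19.5, 28.5] rot [0.1, 25.0, 0.1]
```

```bash
python3 -m handwheel '{"gripper":[0.7,0.7,0.7,0.7,0.7],"offset":[[0,5,8],[0,10,16],[0,15,24],[0,19,30],[0,19,32]],"rot":[[0,6,0],[0,12,0],[0,18,0],[0,25,0],[0,25,0]]}'; python3 -c "
from h import *
go((543,-340,80),83,25)"
```

```text
time_s: 2.65
ee_pos: [542.9, -341.4, 313.2]
ee_rot: [-179.2, 64.7, 83.6]
force: [-1.2, -0.1, -2.5]
gripper_width: 27.4
t 2.65 pos [ 542.9 -341.4  313.2] q [-43.5  30.3  60.9  20.6 103.8 -34. ] F [-1.2 -0.1 -2.5] w 27.4
offset [211.4, 1.3, 98.5] rot [-0.3, -0.3, 0.2]
```

```bash
python3 -m handwheel '{"gripper":[0.7,0.7,0.7,0.7,0.7],"offset":[[35,0,16],[70,0,33],[106,0,49],[141,0,66],[176,0,82]],"rot":[[0,0,0],[0,0,0],[0,0,0],[0,0,0],[0,0,0]]}'; python3 -m handwheel '{"gripper":[0.7,0.7,0.7],"offset":[[15,0,7],[33,0,16],[33,0,16]],"rot":[[0,0,0],[0,0,0],[0,0,0]]}'
python3 - <<'E'
from h import *
go((543,-325,30),83,25)
for n in ('scene','wrist'):cv2.imwrite(f'pics/{n}1.png',grab_frame(n)[...,::-1])
E
```

```text
time_s: 3.07
ee_pos: [543.5, -335.8, 122.8]
ee_rot: [180.0, 65.1, 83.2]
force: [0.5, -0.1, -0.8]
gripper_width: 27.4
time_s: 3.32
ee_pos: [541.7, -334.9, 83.5]
ee_rot: [-179.0, 64.8, 84.1]
force: [-1.7, 0.1, 0.3]
gripper_width: 27.4
t 3.32 pos [ 541.7 -334.9   83.5] q [-43.1  37.3  81.7  20.3  77.7 -43.5] F [-1.7  0.1  0.3] w 27.4
offset [52.6, 0.5, 13.7] rot [0.1, -0.2, 0.5]
```

View pics/wrist1.png

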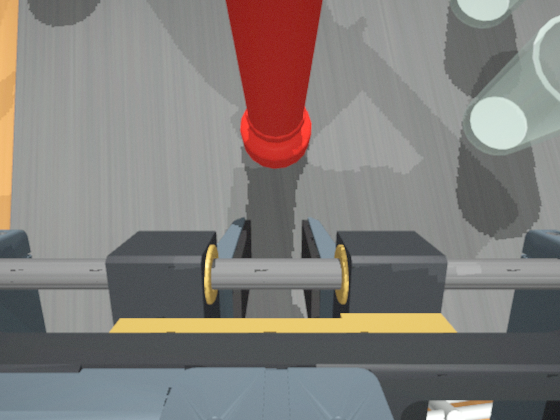

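View pics/scene1.png

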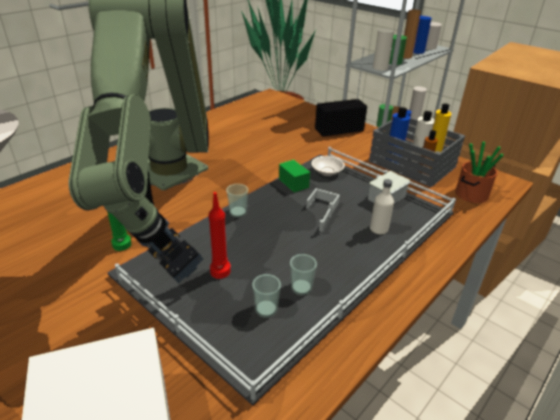

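The wrist view shows the red foot at (276,135), centred between the fingers (230–325, mid 277). Nothing is disturbed. Next I lower the tool behind it.

```bash
python3 -m handwheel '{"gripper":[0.7,0.7,0.7,0.7,0.7],"offset":[[15,0,4],[30,0,8],[45,0,12],[52,0,14],[52,0,14]],"rot":[[0,0,0],[0,0,0],[0,0,0],[0,0,0],[0,0,0]]}'
python3 - <<'E'
from h import *
go((546.5,-285,30),83,25)
for n in ('wrist',):cv2.imwrite(f'pics/{n}2.png',grab_frame(n)[...,::-1])
E
```

```text
time_s: 3.83
ee_pos: [544.8, -327.3, 34.6]
ee_rot: [-179.9, 65.0, 83.3]
force: [0.5, -0.7, 0.4]
gripper_width: 27.6
t 3.83 pos [ 544.8 -327.3   34.6] q [-42.5  39.6  85.1  21.2  71.8 -45.3] F [ 0.5 -0.7  0.4] w 27.6
offset [22.0, -3.3, -36.2] rot [0.2, -0.0, 0.1]
```

View pics/wrist2.png

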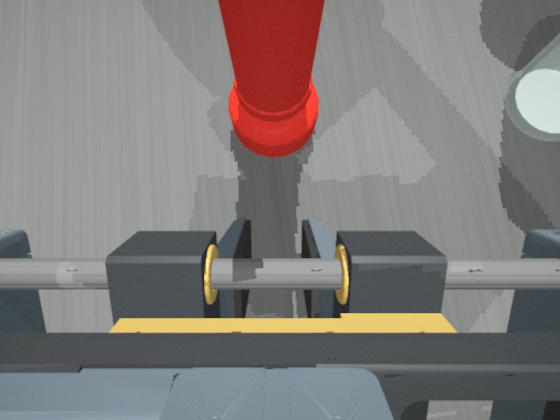

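```bash
python3 -c "
from h import *
go((546.5,-285,28.5),83,25)
im=grab_frame('scene');go((546.5,-285,28.5),83,25)"
```

```text
t 3.88 pos [ 545.3 -327.8   35.5] q [-42.5  39.5  85.   21.2  71.9 -45.3] F [0.8 0.3 0.8] w 27.3
offset [24.3, -3.9, -35.7] rot [0.2, 0.0, 0.0]
t 3.93 pos [ 545.6 -328.2   36. ] q [-42.5  39.5  84.9  21.2  71.9 -45.3] F [ 0.1 -0.3 -0.3] w 27.7
offset [24.9, -4.2, -35.8] rot [0.2, 0.1, -0.0]
```

```bash
python3 -m handwheel '{"gripper":[0.7,0.7,0.7],"offset":[[3.5,0,1.5],[6.8,-1,3],[6.8,-2,3]],"rot":[[0,0,0],[0,0,0],[0,0,0]]}'; python3 -c "
from h import *
im=grab_frame('scene');im=grab_frame('scene');go((546.5,-285,28.5),83,25)"
```

```text
time_s: 4.18
ee_pos: [542.8, -327.4, 27.0]
ee_rot: [-180.0, 65.0, 83.2]
force: [-0.0, -0.1, -0.7]
gripper_width: 27.4
t 4.28 pos [ 542.7 -327.4   27.2] q [-42.6  39.9  85.7  21.3  71.  -45.7] F [-0.2 -0.  -0.3] w 27.1
offset [16.8, -1.2, -39.1] rot [0.1, -0.0, 0.1]
```

```bash
python3 -m handwheel '{"gripper":[0.7,0.7,0.7,0.7,0.7],"offset":[[2.5,0,-7.5],[6,0,-15],[9.3,0,-22.5],[12.5,0,-30],[15,0,-36]],"rot":[[0,0,0],[0,0,0],[0,0,0],[0,0,0],[0,0,0]]}'; python3 -m handwheel '{"gripper":[0.7,0.7,0.7,0.7,0.7],"offset":[[1,0,-2],[2,0,-4],[3,0,-6],[4,0,-8.5],[5,0,-11]],"rot":[[0,0,0],[0,0,0],[0,0,0],[0,0,0],[0,0,0]]}'
python3 - <<'E'
from h import *
go((546.5,-285,28.5),83,25)
for n in ('wrist','scene'):cv2.imwrite(f'pics/{n}3.png',grab_frame(n)[...,::-1])
E
```

```text
time_s: 4.7
ee_pos: [547.6, -287.2, 28.9]
ee_rot: [-180.0, 65.0, 83.2]
force: [0.3, 0.1, -0.0]
gripper_width: 27.3
time_s: 5.12
ee_pos: [549.1, -277.1, 28.8]
ee_rot: [179.9, 65.1, 83.1]
force: [-0.1, -2.0, -0.5]
gripper_width: 27.7
t 5.12 pos [ 549.1 -277.1   28.8] q [-39.1  37.7  90.   22.7  67.8 -43.8] F [-0.1 -2.  -0.5] w 27.7
offset [-3.2, -1.6, 7.5] rot [0.2, 0.1, 0.0]
```

View pics/wrist3.png

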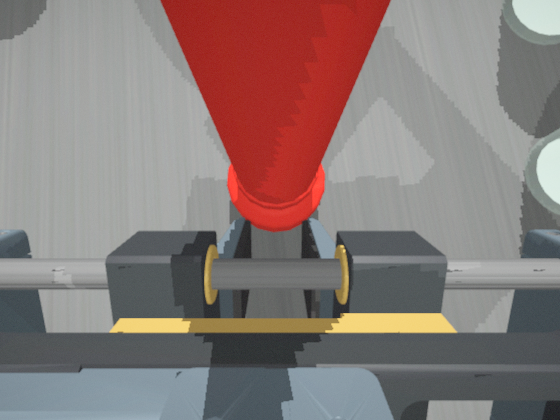

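View pics/scene3.png

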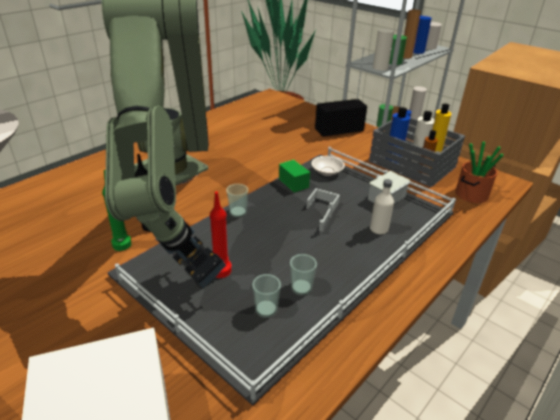

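```bash
cat > path.py <<'E'
from h import *
import sys
BC=np.array([562.4,181.3]); AX=107.0; C0=np.array([553.7,-239.4]); H0=80.0
u=lambda a:np.array([np.cos(np.radians(a)),np.sin(np.radians(a))])
def P(s):
    L1,La=228.,120.
    if s<L1: return C0+s*u(H0), 83-3*np.clip(s/40,0,1)
    e=C0+L1*u(H0); n=24; a=min(s-L1,La); h=H0+(AX-H0)*(np.arange(n)+.5)/n*(a/La)
    e=e+(a/n)*u(h).sum(0) if h.ndim==0 else e+ (a/n)*np.c_[np.cos(np.radians(h)),np.sin(np.radians(h))].sum(0)
    psi=H0+(AX-H0)*a/La
    if s>L1+La: e=e+(s-L1-La)*u(AX)
    return e,psi
D=38.
def rows(step,zt=28.8,n=5):
    st=state(); R=Ro.from_euler('xyz',st['ee_rot'],degrees=True).as_matrix(); p=st['ee_pos']
    S=np.arange(-5,460,.5); Q=np.array([P(s)[0]-D*u(P(s)[1]) for s in S]); s0=S[np.argmin(((Q-p[:2])**2).sum(1))]
    print('t',round(st['time_s'],2),'s',s0,'pos',p.round(1),'F',st['force'].round(1),'q6',st['qpos'].round(0)[[3,4,5]],'err',(Q[np.argmin(((Q-p[:2])**2).sum(1))]-p[:2]).round(1))
    for i in range(1,n+1):
        c,psi=P(s0+step*i); t=np.r_[c-D*u(psi),zt]
        # blend lateral
        print('off',(R.T@(t-p)).round(1).tolist(),'rot',Ro.from_matrix(R.T@Rt(psi,25)).as_rotvec(degrees=True).round(1).tolist(),'c',c.round(0),round(psi,1))
if __name__=='__main__':
    e=P(348)[0]; print('arc end vs axis', Ro.from_euler('z',-AX,degrees=True).as_matrix()[:2,:2]@(e-BC)); rows(float(sys.argv[1]))
E
python3 path.py 6
```

```text
arc end vs axis [-8.10147009e+01  5.53870534e-02]
t 5.22 s 0.5 pos [ 549.  -276.6   28.8] F [ 0.4  0.5 -0.3] q6 [ 23.  68. -44.] err [0.1 0. ]
off [2.6, 0.2, -5.4] rot [0.6, 0.0, 0.3] c [ 555. -233.] 82.5
off [5.1, 0.2, -10.9] rot [1.0, 0.0, 0.5] c [ 556. -227.] 82.1
off [7.6, 0.2, -16.3] rot [1.4, 0.0, 0.7] c [ 557. -221.] 81.6
off [10.2, 0.3, -21.7] rot [1.8, 0.0, 0.8] c [ 558. -215.] 81.2
off [12.7, 0.3, -27.2] rot [2.2, 0.0, 1.0] c [ 559. -209.] 80.7
```

```bash
python3 -m handwheel '{"gripper":[0.7,0.7,0.7,0.7,0.7],"offset":[[1.6,0,-3],[3.6,0,-7],[6,0,-12],[8.5,0,-18],[11,0,-24]],"rot":[[0.5,0,0.2],[1,0,0.4],[1.4,0,0.6],[1.8,0,0.8],[2.2,0,1]]}'; python3 path.py 7
```

```text
time_s: 5.63
ee_pos: [552.0, -249.7, 29.0]
ee_rot: [-179.9, 65.0, 80.8]
force: [-0.5, -0.3, -1.5]
gripper_width: 27.4
arc end vs axis [-8.10147009e+01  5.53870534e-02]
t 5.63 s 27.5 pos [ 552.  -249.7   29. ] F [-0.5 -0.3 -1.5] q6 [ 24.  65. -41.] err [ 0.5 -0.2]
off [3.1, 0.2, -6.2] rot [0.3, -0.0, 0.2] c [ 560. -205.] 80.4
off [6.0, 0.0, -12.5] rot [0.6, -0.0, 0.3] c [ 561. -199.] 80.0
off [9.0, 0.1, -18.8] rot [0.6, -0.0, 0.3] c [ 562. -192.] 80.0
off [12.0, 0.2, -25.2] rot [0.6, -0.0, 0.3] c [ 563. -185.] 80.0
off [14.9, 0.3, -31.5] rot [0.6, -0.0, 0.3] c [ 565. -178.] 80.0
```

```bash
python3 -m handwheel '{"gripper":[0.7,0.7,0.7,0.7,0.7],"offset":[[3,0,-6],[6,0,-12.4],[9,0,-19],[12,0,-25.3],[15,0,-31.5]],"rot":[[0.3,0,0.1],[0.6,0,0.3],[0.6,0,0.3],[0.6,0,0.3],[0.6,0,0.3]]}'; python3 path.py 7; python3 -c "
from h import *
cv2.imwrite('pics/wrist4.png',grab_frame('wrist')[...,::-1])"
```

```text
time_s: 6.05
ee_pos: [557.8, -215.2, 28.8]
ee_rot: [-180.0, 65.0, 80.1]
force: [-0.7, -2.0, 1.0]
gripper_width: 27.4
arc end vs axis [-8.10147009e+01  5.53870534e-02]
t 6.05 s 62.5 pos [ 557.8 -215.2   28.8] F [-0.7 -2.   1. ] q6 [ 26.  63. -39.] err [ 0.1 -0.1]
off [2.9, 0.1, -6.3] rot [0.1, -0.0, 0.0] c [ 566. -171.] 80.0
off [5.9, 0.2, -12.6] rot [0.1, -0.0, 0.0] c [ 567. -164.] 80.0
off [8.8, 0.2, -19.0] rot [0.1, -0.0, 0.0] c [ 568. -157.] 80.0
off [11.8, 0.2, -25.3] rot [0.1, -0.0, 0.0] c [ 569. -150.] 80.0
off [14.8, 0.2, -31.6] rot [0.1, -0.0, 0.0] c [ 571. -143.] 80.0
```

View pics/wrist4.png

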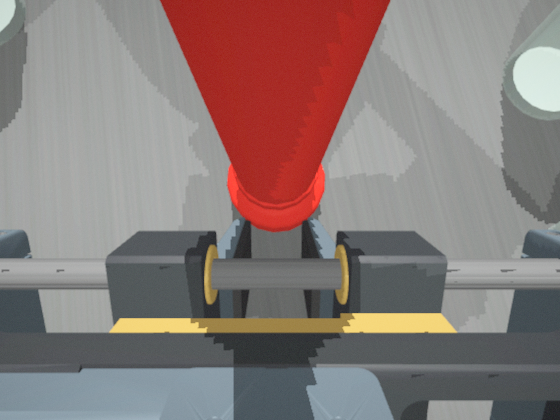

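The foot stays seated at (276,230), the same pixel as before, and upright. I continue straight.

```bash
python3 -m handwheel '{"gripper":[0.7,0.7,0.7,0.7,0.7],"offset":[[3,0,-6.3],[6,0,-12.8],[9,0,-19.3],[12,0,-26],[15.4,0,-33]],"rot":[[0,0,0],[0,0,0],[0,0,0],[0,0,0],[0,0,0]]}'; python3 -m handwheel '{"gripper":[0.7,0.7,0.7,0.7,0.7],"offset":[[3.1,0,-6.7],[6.2,0,-13.4],[9.3,0,-20.1],[12.4,0,-26.8],[15.5,0,-33.5]],"rot":[[0,0,0],[0,0,0],[0,0,0],[0,0,0],[0,0,0]]}';python3 path.py 7.5; python3 -c "
from h import *
cv2.imwrite('pics/top5.png',grab_frame('top')[...,::-1])"
```

```text
time_s: 6.52
ee_pos: [564.0, -179.4, 28.7]
ee_rot: [-180.0, 65.0, 80.1]
force: [-0.7, -0.2, -0.5]
gripper_width: 27.4
time_s: 6.93
ee_pos: [570.4, -143.0, 28.8]
ee_rot: [-180.0, 65.0, 80.1]
force: [-0.9, -1.3, -0.9]
gripper_width: 27.4
arc end vs axis [-8.10147009e+01  5.53870534e-02]
t 6.93 s 136.0 pos [ 570.4 -143.    28.8] F [-0.9 -1.3 -0.9] q6 [ 28.  59. -36.] err [0.3 0.1]
off [3.3, 0.3, -6.9] rot [0.1, -0.0, 0.1] c [579. -98.] 80.0
off [6.4, 0.3, -13.7] rot [0.1, -0.0, 0.1] c [580. -91.] 80.0
off [9.6, 0.3, -20.5] rot [0.1, -0.0, 0.1] c [581. -83.] 80.0
off [12.8, 0.4, -27.3] rot [0.1, -0.0, 0.1] c [583. -76.] 80.0
off [15.9, 0.4, -34.1] rot [0.1, -0.0, 0.1] c [584. -69.] 80.0
```

View pics/top5.png

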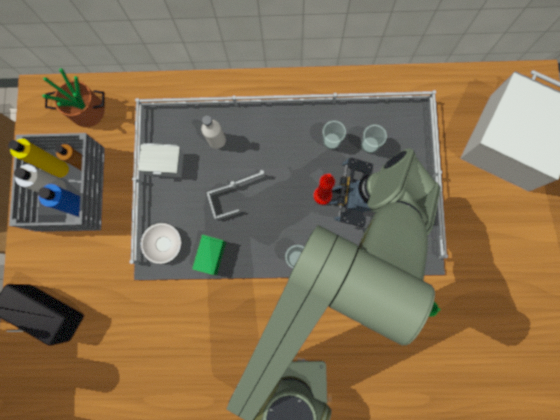

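Top view: the inflator is upright at (325,190) ahead of the gripper, and the cups have not moved. I continue.

```bash
python3 -m handwheel '{"gripper":[0.7,0.7,0.7,0.7,0.7],"offset":[[3.1,0,-6.7],[6.3,0.2,-13.6],[9.5,0.3,-20.4],[12.7,0.3,-27.2],[15.9,0.4,-34]],"rot":[[0,0,0],[0,0,0],[0,0,0],[0,0,0],[0,0,0]]}'; python3 -m handwheel '{"gripper":[0.7,0.7,0.7,0.7,0.7],"offset":[[3.2,0,-6.8],[6.4,0,-13.6],[9.6,0,-20.4],[12.8,0,-27.2],[15.9,0,-34]],"rot":[[0,0,0],[0,0,0],[0,0,0],[0,0,0],[0,0,0]]}';python3 path.py 5
```

```text
time_s: 7.4
ee_pos: [577.3, -106.1, 28.9]
ee_rot: [-180.0, 65.0, 80.1]
force: [-0.3, -0.7, 0.7]
gripper_width: 27.0
time_s: 7.82
ee_pos: [583.8, -69.2, 28.8]
ee_rot: [-180.0, 65.0, 80.1]
force: [0.0, -1.4, -0.8]
gripper_width: 27.3
arc end vs axis [-8.10147009e+01  5.53870534e-02]
t 7.82 s 211.0 pos [583.8 -69.2  28.8] F [ 0.  -1.4 -0.8] q6 [ 30.  55. -31.] err [-0.   0.2]
off [2.2, -0.1, -4.7] rot [0.1, -0.0, 0.0] c [591. -27.] 80.0
off [4.3, -0.1, -9.2] rot [0.1, -0.0, 0.0] c [592. -22.] 80.0
off [6.4, -0.0, -13.7] rot [0.1, -0.0, 0.0] c [593. -17.] 80.0
off [8.5, 0.4, -18.3] rot [-0.5, -0.0, -0.2] c [594. -12.] 80.7
off [10.7, 1.0, -22.8] rot [-1.5, -0.0, -0.7] c [595.  -7.] 81.8
```

```bash
python3 -m handwheel '{"gripper":[0.7,0.7,0.7,0.7,0.7],"offset":[[2.6,0,-5.5],[4.9,0,-10.4],[7,0,-15],[8.9,0.4,-19],[10.8,1,-23]],"rot":[[0,0,0],[0,0,0],[0,0,0],[-0.5,0,-0.2],[-1.5,0,-0.7]]}';python3 path.py 5
```

```text
time_s: 8.23
ee_pos: [588.8, -44.6, 28.8]
ee_rot: [-180.0, 65.0, 81.9]
force: [-0.1, -1.2, 0.3]
gripper_width: 27.3
arc end vs axis [-8.10147009e+01  5.53870534e-02]
t 8.23 s 236.0 pos [588.8 -44.6  28.8] F [-0.1 -1.2  0.3] q6 [ 30.  55. -31.] err [0.3 0.1]
off [2.1, 1.0, -4.6] rot [-1.0, -0.0, -0.5] c [595.  -2.] 82.9
off [4.3, 1.6, -9.2] rot [-2.0, -0.0, -0.9] c [596.   3.] 84.0
off [6.4, 2.1, -13.8] rot [-3.1, -0.0, -1.4] c [596.   8.] 85.2
off [8.5, 2.5, -18.3] rot [-4.1, -0.0, -1.9] c [597.  13.] 86.3
off [10.6, 2.8, -22.9] rot [-5.1, -0.0, -2.4] c [597.  18.] 87.4
```

```bash
python3 -m handwheel '{"gripper":[0.7,0.7,0.7,0.7,0.7],"offset":[[2.1,0.8,-4.6],[4.3,1.5,-9.2],[6.4,2.1,-13.8],[8.5,2.5,-18.3],[10.6,2.8,-22.9]],"rot":[[-1,0,-0.5],[-2,0,-0.9],[-3.1,0,-1.4],[-4.1,0,-1.9],[-5.1,0,-2.4]]}';python3 path.py 5;  python3 -c "
from h import *
cv2.imwrite('pics/wrist6.png',grab_frame('wrist')[...,::-1])"
```

```text
time_s: 8.65
ee_pos: [595.7, -20.1, 28.8]
ee_rot: [-180.0, 65.0, 87.5]
force: [-1.4, -0.7, 0.8]
gripper_width: 27.7
arc end vs axis [-8.10147009e+01  5.53870534e-02]
t 8.65 s 261.0 pos [595.7 -20.1  28.8] F [-1.4 -0.7  0.8] q6 [ 29.  57. -32.] err [-0.5  0. ]
off [2.1, 0.2, -4.5] rot [-1.0, -0.0, -0.4] c [597.  23.] 88.6
off [4.2, 0.8, -9.1] rot [-2.0, -0.0, -0.9] c [597.  28.] 89.7
off [6.3, 1.3, -13.7] rot [-3.0, -0.0, -1.4] c [597.  33.] 90.8
off [8.4, 1.7, -18.2] rot [-4.0, -0.0, -1.9] c [597.  38.] 91.9
off [10.6, 2.1, -22.8] rot [-5.0, -0.0, -2.3] c [597.  43.] 93.0
```

View pics/wrist6.png

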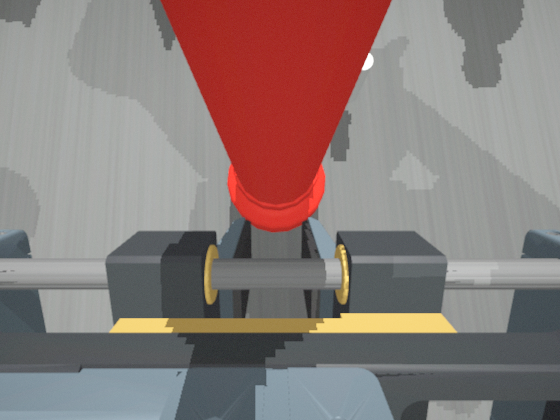

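```bash
python3 -m handwheel '{"gripper":[0.7,0.7,0.7,0.7,0.7],"offset":[[2.1,0.4,-4.5],[4.2,0.9,-9.1],[6.3,1.3,-13.7],[8.4,1.8,-18.2],[10.6,2.1,-22.8]],"rot":[[-1,0,-0.4],[-2,0,-0.9],[-3,0,-1.4],[-4,0,-1.9],[-5,0,-2.3]]}';python3 path.py 5
```

```text
time_s: 9.12
ee_pos: [598.7, 5.0, 28.8]
ee_rot: [180.0, 65.0, 93.0]
force: [0.8, -1.3, 1.3]
gripper_width: 27.4
arc end vs axis [-8.10147009e+01  5.53870534e-02]
t 9.12 s 286.0 pos [598.7   5.   28.8] F [ 0.8 -1.3  1.3] q6 [ 28.  59. -34.] err [ 0.1 -0.1]
off [2.1, 0.8, -4.5] rot [-1.1, -0.0, -0.5] c [596.  48.] 94.2
off [4.2, 1.4, -9.0] rot [-2.1, -0.0, -1.0] c [596.  53.] 95.3
off [6.3, 1.9, -13.6] rot [-3.1, -0.0, -1.5] c [596.  58.] 96.4
off [8.5, 2.3, -18.1] rot [-4.1, -0.0, -1.9] c [595.  63.] 97.6
off [10.6, 2.6, -22.7] rot [-5.1, -0.0, -2.4] c [594.  68.] 98.7
```

```bash
python3 -m handwheel '{"gripper":[0.7,0.7,0.7,0.7,0.7],"offset":[[2.1,0.6,-4.5],[4.2,1.3,-9],[6.3,1.9,-13.6],[8.5,2.3,-18.1],[10.6,2.6,-22.7]],"rot":[[-1,0,-0.5],[-2.1,0,-1],[-3.1,0,-1.5],[-4.1,0,-1.9],[-5.1,0,-2.4]]}';python3 path.py 5
```

```text
time_s: 9.53
ee_pos: [600.0, 30.2, 28.8]
ee_rot: [-180.0, 65.0, 98.7]
force: [0.3, -1.9, -0.3]
gripper_width: 27.5
arc end vs axis [-8.10147009e+01  5.53870534e-02]
t 9.53 s 311.0 pos [600.   30.2  28.8] F [ 0.3 -1.9 -0.3] q6 [ 27.  60. -36.] err [ 0. -0.]
off [2.1, 0.7, -4.5] rot [-1.1, -0.0, -0.5] c [593.  73.] 99.8
off [4.2, 1.3, -9.1] rot [-2.1, -0.0, -1.0] c [593.  78.] 100.9
off [6.4, 1.8, -13.6] rot [-3.1, -0.0, -1.4] c [592.  83.] 102.0
off [8.5, 2.2, -18.2] rot [-4.1, -0.0, -1.9] c [590.  87.] 103.2
off [10.6, 2.5, -22.8] rot [-5.1, -0.0, -2.4] c [589.  92.] 104.3
```

```bash
python3 -m handwheel '{"gripper":[0.7,0.7,0.7,0.7,0.7],"offset":[[2.1,0.7,-4.5],[4.2,1.3,-9.1],[6.4,1.8,-13.6],[8.5,2.2,-18.2],[10.6,2.5,-22.8]],"rot":[[-1.1,0,-0.5],[-2.1,0,-1],[-3.1,0,-1.4],[-4.1,0,-1.9],[-5.1,0,-2.4]]}';python3 path.py 4
python3 - <<'E'
from h import *
a=grab_frame('wrist');b=grab_frame('top')
cv2.imwrite('pics/wrist7.png',a[...,::-1]);cv2.imwrite('pics/top7.png',b[...,::-1])
cv2.imwrite('pics/top7c.png',cv2.resize(b[140:240,190:310,::-1],None,fx=6,fy=6,interpolation=cv2.INTER_CUBIC))
E
```

```text
time_s: 9.95
ee_pos: [598.7, 55.4, 28.8]
ee_rot: [-179.9, 65.0, 104.3]
force: [-0.0, -1.6, -0.2]
gripper_width: 27.4
arc end vs axis [-8.10147009e+01  5.53870534e-02]
t 9.95 s 336.0 pos [598.7  55.4  28.8] F [-0.  -1.6 -0.2] q6 [ 26.  62. -38.] err [-0. -0.]
off [1.7, 0.6, -3.6] rot [-0.9, -0.0, -0.4] c [588.  96.] 105.2
off [3.4, 1.1, -7.2] rot [-1.7, -0.0, -0.7] c [587. 100.] 106.1
off [5.1, 1.5, -10.9] rot [-2.5, -0.0, -1.1] c [586. 104.] 107.0
off [6.8, 1.3, -14.5] rot [-2.5, -0.0, -1.1] c [585. 108.] 107.0
off [8.5, 1.1, -18.1] rot [-2.5, -0.0, -1.1] c [584. 111.] 107.0
```

View pics/wrist7.png

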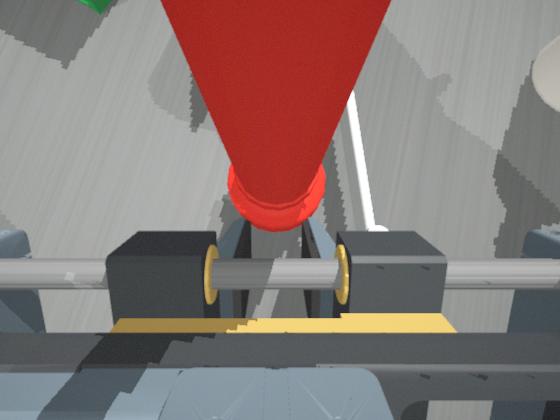

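View pics/top7c.png

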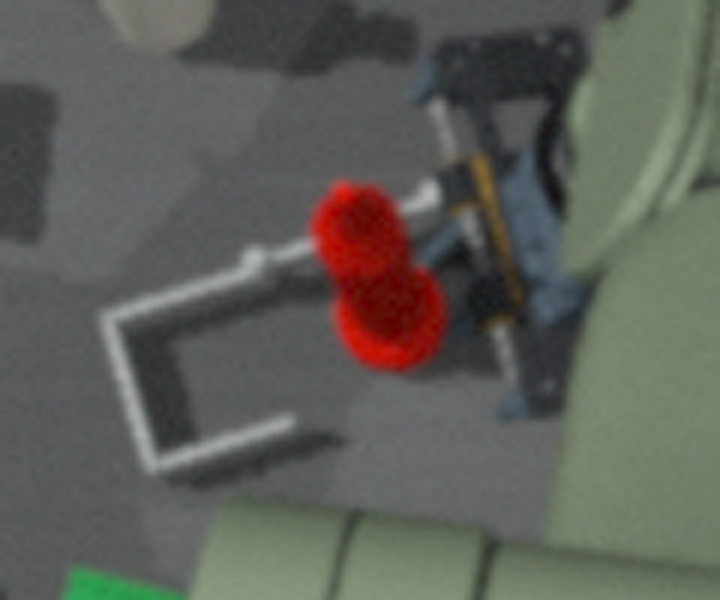

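```bash
python3 - <<'E'
from h import *
b=cv2.imread('pics/top7.png')[...,::-1]
print(fit('top',b,(589.,92.)))
print(p2w('top',255,192.4,40))
s=grab_frame('scene'); print(fit('scene',s,(589.,92.)));cv2.imwrite('pics/scene7.png',s[...,::-1])
E
python3 path.py 4
```

```text
(array([590.88722229,  94.54324341]), np.float64(7.104290657439447))
[587.48646543  91.29097134  40.        ]
(array([503.87131143, 213.26169682]), np.float64(1170.6784698193))
arc end vs axis [-8.10147009e+01  5.53870534e-02]
t 10.1 s 336.0 pos [598.6  55.7  28.9] F [-0.5 -0.4  0.2] q6 [ 26.  62. -38.] err [ 0.1 -0.2]
off [1.7, 0.6, -3.4] rot [-0.9, -0.0, -0.4] c [588.  96.] 105.2
off [3.4, 1.1, -7.0] rot [-1.7, -0.0, -0.8] c [587. 100.] 106.1
off [5.1, 1.5, -10.7] rot [-2.5, -0.0, -1.1] c [586. 104.] 107.0
off [6.7, 1.3, -14.3] rot [-2.5, -0.0, -1.1] c [585. 108.] 107.0
off [8.4, 1.1, -17.9] rot [-2.5, -0.0, -1.1] c [584. 111.] 107.0
```

View pics/scene7.png

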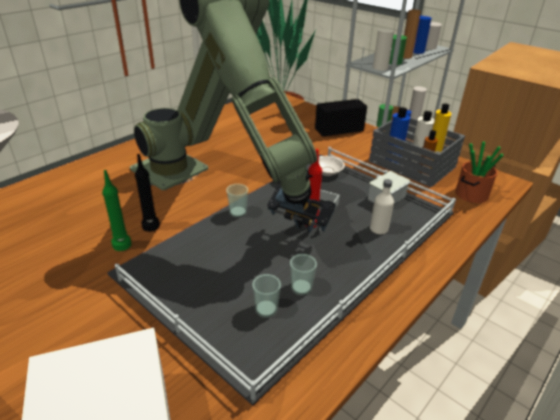

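Top fit puts the inflator on the bay axis to about 1 mm, 92 mm short of the centre. I continue in.

```bash
python3 -m handwheel '{"gripper":[0.7,0.7,0.7,0.7,0.7],"offset":[[1.3,0.4,-2.8],[2.9,0.9,-6],[4.7,1.4,-10],[6.5,1.3,-14],[8.4,1.1,-18]],"rot":[[-0.8,0,-0.3],[-1.6,0,-0.7],[-2.5,0,-1.1],[-2.5,0,-1.1],[-2.5,0,-1.1]]}';python3 path.py 5
```

```text
time_s: 10.52
ee_pos: [594.9, 74.9, 28.8]
ee_rot: [179.9, 65.0, 106.8]
force: [0.2, -1.8, -0.4]
gripper_width: 27.4
arc end vs axis [-8.10147009e+01  5.53870534e-02]
t 10.52 s 355.5 pos [594.9  74.9  28.8] F [ 0.2 -1.8 -0.4] q6 [ 26.  62. -38.] err [ 0.  -0.2]
off [2.0, -0.1, -4.3] rot [-0.1, -0.0, -0.1] c [582. 116.] 107.0
off [4.1, -0.1, -8.9] rot [-0.1, -0.0, -0.1] c [581. 121.] 107.0
off [6.3, -0.1, -13.4] rot [-0.1, -0.0, -0.1] c [579. 125.] 107.0
off [8.4, -0.1, -17.9] rot [-0.1, -0.0, -0.1] c [578. 130.] 107.0
off [10.5, -0.1, -22.4] rot [-0.1, -0.0, -0.1] c [577. 135.] 107.0
```

```bash
python3 -m handwheel '{"gripper":[0.7,0.7,0.7,0.7,0.7],"offset":[[2,0,-4.3],[4.1,0,-8.8],[6.3,0,-13.4],[8.4,0,-17.9],[10.5,0,-22.4]],"rot":[[0,0,0],[0,0,0],[0,0,0],[0,0,0],[0,0,0]]}';python3 -m handwheel '{"gripper":[0.7,0.7,0.7,0.7,0.7],"offset":[[1.7,0,-3.6],[3.4,0,-7.2],[5.1,0,-10.8],[6.7,0,-14.3],[8.2,0,-17.5]],"rot":[[0,0,0],[0,0,0],[0,0,0],[0,0,0],[0,0,0]]}';python3 path.py 4
python3 - <<'E'
from h import *
b=grab_frame('top');a=grab_frame('wrist')
cv2.imwrite('pics/wrist8.png',a[...,::-1]);cv2.imwrite('pics/top8.png',b[...,::-1])
cv2.imwrite('pics/top8c.png',cv2.resize(b[140:240,190:310,::-1],None,fx=6,fy=6,interpolation=cv2.INTER_CUBIC))
x,r=fit('top',b,(571.,155.)); d=x-[562.3,181.7]; a=np.radians(107.3); print(x,r,'bay',d@[np.cos(a),np.sin(a)],d@[-np.sin(a),np.cos(a)])
E
```

```text
time_s: 10.93
ee_pos: [587.4, 98.7, 28.8]
ee_rot: [180.0, 65.0, 106.9]
force: [-0.1, -1.2, -0.4]
gripper_width: 27.2
time_s: 11.35
ee_pos: [582.0, 117.0, 28.8]
ee_rot: [179.9, 65.0, 106.8]
force: [0.0, -1.5, 0.5]
gripper_width: 27.4
arc end vs axis [-8.10147009e+01  5.53870534e-02]
t 11.35 s 400.0 pos [582.  117.   28.8] F [ 0.  -1.5  0.5] q6 [ 27.  60. -36.] err [-0.1  0.2]
off [1.8, -0.0, -3.8] rot [-0.1, -0.0, -0.1] c [570. 157.] 107.0
off [3.5, -0.0, -7.5] rot [-0.1, -0.0, -0.1] c [568. 161.] 107.0
off [5.2, -0.0, -11.1] rot [-0.1, -0.0, -0.1] c [567. 165.] 107.0
off [6.9, -0.0, -14.7] rot [-0.1, -0.0, -0.1] c [566. 169.] 107.0
off [8.5, -0.0, -18.3] rot [-0.1, -0.0, -0.1] c [565. 173.] 107.0
[572.66029739 154.09470367] 24.373920607458672 bay -29.43734692331065 -1.682484304060039
```

View pics/top8c.png

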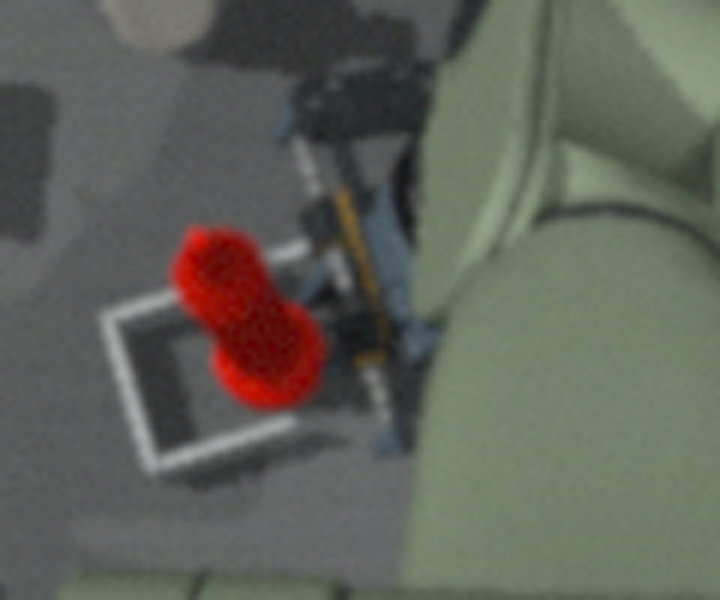

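View pics/wrist8.png

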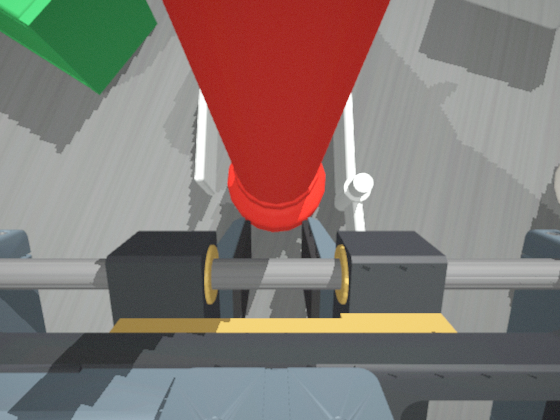

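It is entering centred: the walls are at columns 203 and 350 and the foot at 276. About 29 mm to go.

```bash
python3 -m handwheel '{"gripper":[0.7,0.7,0.7,0.7,0.7],"offset":[[1.3,0,-2.7],[3,0,-6.4],[4.7,0,-10],[6.4,0,-13.6],[8,0,-17.2]],"rot":[[0,0,0],[0,0,0],[0,0,0],[0,0,0],[0,0,0]]}';python3 -m handwheel '{"gripper":[0.7,0.7,0.7,0.7,0.7],"offset":[[1.1,0,-2.5],[2.1,0,-4.6],[3,0,-6.5],[3.8,0,-8.1],[4.2,0,-9]],"rot":[[0,0,0],[0,0,0],[0,0,0],[0,0,0],[0,0,0]]}';python3 path.py 4
python3 - <<'E'
from h import *
b=grab_frame('top');a=grab_frame('wrist')
cv2.imwrite('pics/wrist9.png',a[...,::-1]);cv2.imwrite('pics/top9.png',b[...,::-1])
cv2.imwrite('pics/top9c.png',cv2.resize(b[140:240,190:310,::-1],None,fx=6,fy=6,interpolation=cv2.INTER_CUBIC))
x,r=fit('top',b,(564.,180.)); d=x-[562.3,181.7]; a=np.radians(107.3); print(x,r,'bay',d@[np.cos(a),np.sin(a)],d@[-np.sin(a),np.cos(a)])
E
```

```text
time_s: 11.87
ee_pos: [576.5, 135.1, 28.8]
ee_rot: [179.9, 65.0, 106.8]
force: [0.9, -1.3, 0.7]
gripper_width: 27.5
time_s: 12.28
ee_pos: [573.7, 144.5, 28.8]
ee_rot: [179.9, 65.0, 106.8]
force: [0.9, -0.8, 0.2]
gripper_width: 27.2
arc end vs axis [-8.10147009e+01  5.53870534e-02]
t 12.28 s 428.5 pos [573.7 144.5  28.8] F [ 0.9 -0.8  0.2] q6 [ 28.  58. -35.] err [-0. -0.]
off [1.7, -0.1, -3.6] rot [-0.1, -0.0, -0.1] c [561. 185.] 107.0
off [3.4, -0.1, -7.2] rot [-0.1, -0.0, -0.1] c [560. 188.] 107.0
off [5.1, -0.1, -10.9] rot [-0.1, -0.0, -0.1] c [559. 192.] 107.0
off [6.8, -0.1, -14.5] rot [-0.1, -0.0, -0.1] c [558. 196.] 107.0
off [8.4, -0.1, -18.1] rot [-0.1, -0.0, -0.1] c [557. 200.] 107.0
[564.5700531  181.64385223] 35.07631391772396 bay -0.7286644410012459 -2.150660778351595
```

View pics/top9c.png

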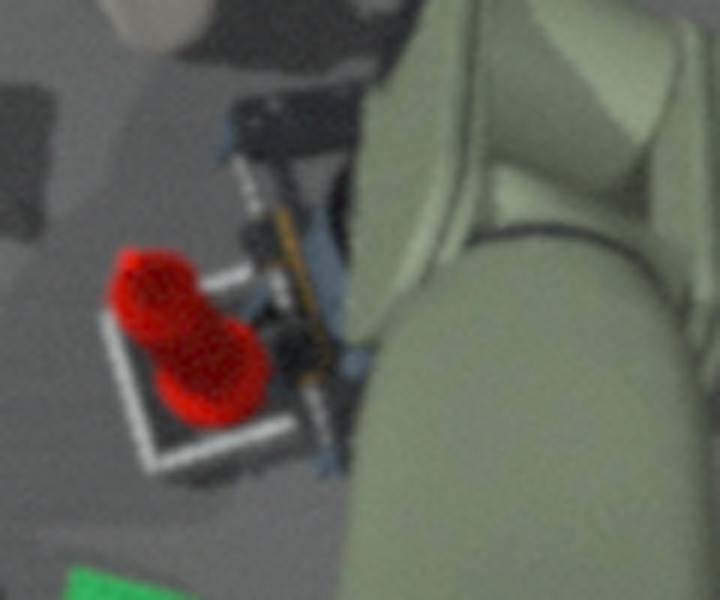

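View pics/wrist9.png

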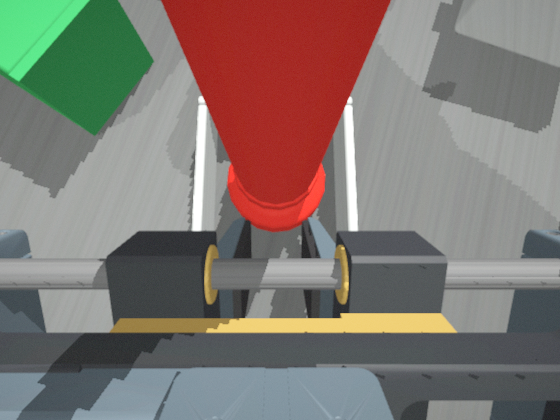

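Inflator at bay (−0.7, −2.2) mm, upright, bar open. I back straight out along the bay axis.

```bash
python3 -m handwheel '{"gripper":[0.7,0.7,0.7,0.7,0.7],"offset":[[-1.7,0,3.6],[-5,0,10.9],[-10,0,21.5],[-16,0,34.4],[-22,0,47]],"rot":[[0,0,0],[0,0,0],[0,0,0],[0,0,0],[0,0,0]]}';python3 -m handwheel '{"gripper":[0.7,0.7,0.7,0.7,0.7],"offset":[[-7,0,15],[-14,0,30],[-22,0,47],[-30,0,64],[-36.7,0,79]],"rot":[[0,0,0],[0,0,0],[0,0,0],[0,0,0],[0,0,0]]}'
cat > bay.py <<'E'
from h import *
BC=np.array([562.4,181.5]); A=np.radians(107.1); F=np.array([np.cos(A),np.sin(A)]); N=np.array([-np.sin(A),np.cos(A)])
def tob(x): d=np.asarray(x)[:2]-BC; return np.array([d@F,d@N])
def tgt(pts,z=30.,psi=107.):
    s=state(); R=Ro.from_euler('xyz',s['ee_rot'],degrees=True).as_matrix(); p=s['ee_pos']
    print('t',round(s['time_s'],2),'pos',p.round(1),'bay',tob(p).round(1),'F',s['force'].round(1),'w',round(s['gripper_width'],1))
    for x,y in pts:
        t=np.r_[BC+x*F+y*N,z]; print((x,y),'off',(R.T@(t-p)).round(1).tolist())
E
python3 - <<'E'
from bay import *
b=grab_frame('top');cv2.imwrite('pics/top10.png',b[...,::-1])
cv2.imwrite('pics/top10c.png',cv2.resize(b[110:240,190:350,::-1],None,fx=5,fy=5,interpolation=cv2.INTER_CUBIC))
tgt([(-178,-85),(-120,-85)])
x,r=fit('top',b,(564.,180.)); print(x,r,tob(x))
for u,v in [(333,135),(374,139),(213,142)]: print(tob(p2w('top',u,v,50)))
E
```

```text
time_s: 12.8
ee_pos: [589.4, 92.9, 28.8]
ee_rot: [179.9, 65.0, 106.8]
force: [0.5, 0.3, 0.3]
gripper_width: 27.9
time_s: 13.22
ee_pos: [614.9, 8.6, 28.7]
ee_rot: [179.9, 65.0, 106.7]
force: [-0.1, 0.0, -0.5]
gripper_width: 27.3
t 13.27 pos [616.3   5.8  28.3] bay [-1.837e+02  1.000e-01] F [ 1.4 -1.8 -0.4] w 27.2
(-178, -85) off [1.3, 85.1, -6.4]
(-120, -85) off [25.6, 84.7, -59.0]
[564.29418182 181.7889061 ] 91.97847366397538 [-0.28083141 -1.8953958 ]
[-365.09716224  -87.29062576]
[-474.9833678   -37.27573278]
[ -21.32387825 -180.41520409]
```

View pics/top10c.png

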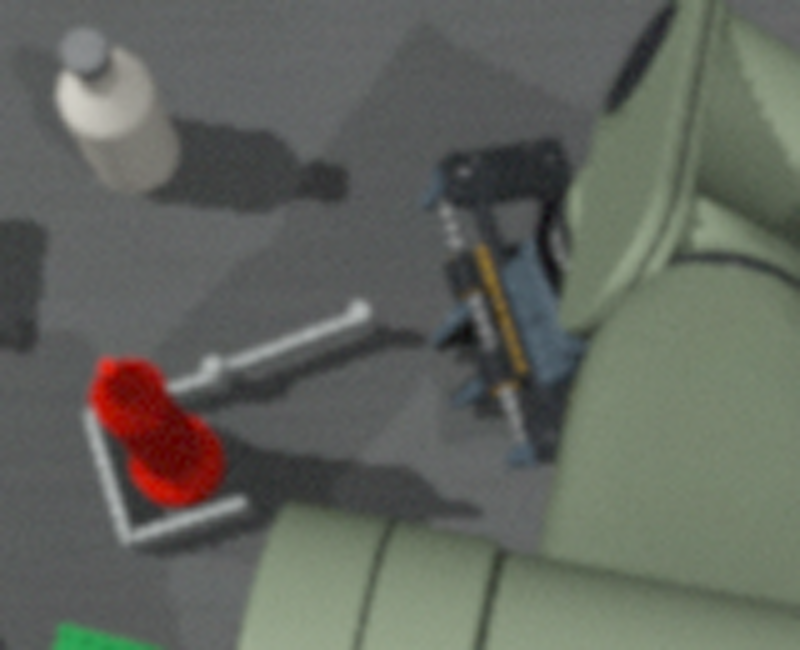

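The inflator stays at bay (−0.3, −1.9) and the bar is still open. I close the fingers and move to the outer side of the bar.

```bash
python3 -m handwheel '{"gripper":[1,1,1,1,1],"offset":[[0,12,0],[0,30,0],[0,50,-1],[0,70,-2],[-1,85,-2]],"rot":[[0,0,0],[0,0,0],[0,0,0],[0,0,0],[0,0,0]]}'
python3 - <<'E'
from bay import *
tgt([(-178,-85),(-120,-85)])
E
```

```text
time_s: 13.68
ee_pos: [696.3, 37.4, 30.4]
ee_rot: [179.9, 65.0, 106.8]
force: [1.0, -0.1, -0.8]
gripper_width: 0.3
t 13.68 pos [696.3  37.4  30.4] bay [-177.1  -85.6] F [ 1.  -0.1 -0.8] w 0.3
(-178, -85) off [-0.1, -0.6, 0.9]
(-120, -85) off [24.5, -0.9, -51.6]
```

```bash
python3 -m handwheel '{"gripper":[1,1,1,1,1],"offset":[[4,0,-9],[10,0,-21],[16,0,-34],[21,0,-45],[24,0,-51]],"rot":[[0,0,0],[0,0,0],[0,0,0],[0,0,0],[0,0,0]]}'
python3 - <<'E'
from bay import *
H=np.array([-40,-40.]);pts=[]
for ph in (100,93,90,80,70,60,50,40,30,20,10,5,0,-2):
    a=np.radians(ph); Q=H+66*np.array([-np.sin(a),np.cos(a)])-2.5*np.array([np.cos(a),np.sin(a)]); t=Q-[14.5,13.5]; pts.append(tuple(t.round(1))); 
tgt(pts)
b=grab_frame('wrist');cv2.imwrite('pics/wrist11.png',b[...,::-1])
E
```

```text
time_s: 14.1
ee_pos: [676.8, 93.4, 30.6]
ee_rot: [-179.9, 64.9, 107.1]
force: [-0.1, 0.5, -0.6]
gripper_width: 0.3
t 14.1 pos [676.8  93.4  30.6] bay [-117.8  -83.4] F [-0.1  0.5 -0.6] w 0.3
(np.float64(-119.1), np.float64(-67.4)) off [0.0, -16.0, 1.5]
(np.float64(-120.3), np.float64(-59.5)) off [-0.5, -23.9, 2.6]
(np.float64(-120.5), np.float64(-56.0)) off [-0.6, -27.4, 2.8]
(np.float64(-119.9), np.float64(-44.5)) off [-0.3, -38.9, 2.2]
(np.float64(-117.4), np.float64(-33.3)) off [0.7, -50.1, 0.0]
(np.float64(-112.9), np.float64(-22.7)) off [2.6, -60.7, -4.0]
(np.float64(-106.7), np.float64(-13.0)) off [5.3, -70.5, -9.6]
(np.float64(-98.8), np.float64(-4.5)) off [8.6, -79.0, -16.8]
(np.float64(-89.7), np.float64(2.4)) off [12.5, -85.9, -25.0]
(np.float64(-79.4), np.float64(7.7)) off [16.8, -91.2, -34.3]
(np.float64(-68.4), np.float64(11.1)) off [21.5, -94.6, -44.3]
(np.float64(-62.7), np.float64(12.0)) off [23.9, -95.5, -49.4]
(np.float64(-57.0), np.float64(12.5)) off [26.3, -96.1, -54.6]
(np.float64(-54.7), np.float64(12.5)) off [27.3, -96.1, -56.7]
```

View pics/wrist11.png

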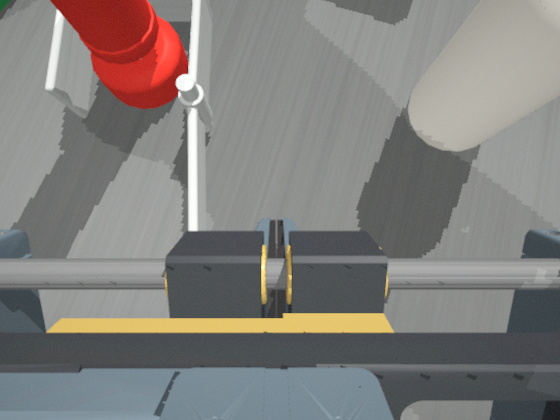

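The bar runs along column 193, left of the closed fingers at column 277; hinge post at (190,92). I sweep left, then forward along the arc.

```bash
python3 -m handwheel '{"gripper":[1,1,1,1,1],"offset":[[0,-8,0.7],[-0.2,-16,1.5],[-0.5,-24,2.5],[-0.6,-31,2.6],[-0.3,-39,2.2]],"rot":[[0,0,0],[0,0,0],[0,0,0],[0,0,0],[0,0,0]]}';  python3 - <<'E'
from bay import *
H=np.array([-40,-40.]);pts=[]
for ph in (80,70,60,50,40,30,20,10,5,0,-2):
    a=np.radians(ph); Q=H+66*np.array([-np.sin(a),np.cos(a)])-2.5*np.array([np.cos(a),np.sin(a)]); t=Q-[14.5,13.5]; pts.append(tuple(t.round(1))); 
tgt(pts)
b=grab_frame('wrist');cv2.imwrite('pics/wrist12.png',b[...,::-1])
E
```

```text
time_s: 14.57
ee_pos: [641.6, 76.8, 29.8]
ee_rot: [179.9, 65.0, 106.7]
force: [-0.4, -0.3, 0.0]
gripper_width: 0.3
t 14.57 pos [641.6  76.8  29.8] bay [-123.4  -44.9] F [-0.4 -0.3  0. ] w 0.3
(np.float64(-119.9), np.float64(-44.5)) off [1.2, -0.4, -3.2]
(np.float64(-117.4), np.float64(-33.3)) off [2.3, -11.6, -5.5]
(np.float64(-112.9), np.float64(-22.7)) off [4.1, -22.2, -9.5]
(np.float64(-106.7), np.float64(-13.0)) off [6.7, -31.9, -15.1]
(np.float64(-98.8), np.float64(-4.5)) off [10.0, -40.5, -22.2]
(np.float64(-89.7), np.float64(2.4)) off [13.8, -47.4, -30.4]
(np.float64(-79.4), np.float64(7.7)) off [18.2, -52.8, -39.7]
(np.float64(-68.4), np.float64(11.1)) off [22.8, -56.2, -49.7]
(np.float64(-62.7), np.float64(12.0)) off [25.2, -57.2, -54.9]
(np.float64(-57.0), np.float64(12.5)) off [27.6, -57.7, -60.0]
(np.float64(-54.7), np.float64(12.5)) off [28.6, -57.7, -62.1]
```

View pics/wrist12.png

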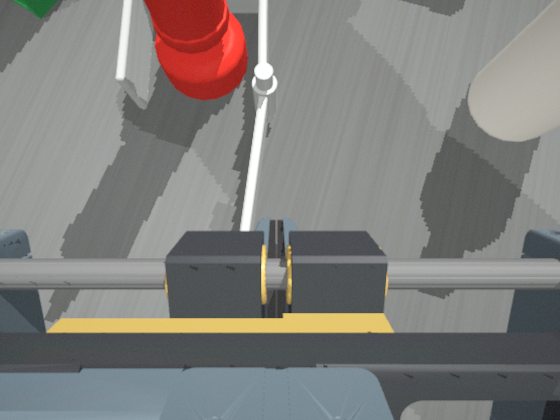

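The bar is swinging with the fingers. I continue along the arc.

```bash
python3 -m handwheel '{"gripper":[1,1,1,1,1],"offset":[[1,-6,-2.5],[2.3,-12,-5.5],[3.1,-17,-7.5],[4.1,-22,-9.5],[5.4,-27,-12]],"rot":[[0,0,0],[0,0,0],[0,0,0],[0,0,0],[0,0,0]]}'; python3 -m handwheel '{"gripper":[1,1,1,1,1],"offset":[[1.3,-5,-3],[3,-9.5,-6.5],[4.6,-13.5,-10],[6.5,-17,-14],[8.4,-20.4,-18.4]],"rot":[[0,0,0],[0,0,0],[0,0,0],[0,0,0],[0,0,0]]}';  python3 - <<'E'
from bay import *
H=np.array([-40,-40.]);pts=[]
for ph in (50,40,30,20,10,5,0,-2):
    a=np.radians(ph); Q=H+66*np.array([-np.sin(a),np.cos(a)])-2.5*np.array([np.cos(a),np.sin(a)]); t=Q-[14.5,13.5]; pts.append(tuple(t.round(1))); 
tgt(pts)
b=grab_frame('wrist');cv2.imwrite('pics/wrist13.png',b[...,::-1])
E
```

```text
time_s: 15.03
ee_pos: [611.9, 82.7, 29.9]
ee_rot: [179.9, 65.0, 106.8]
force: [1.1, -0.5, 0.2]
gripper_width: 0.3
time_s: 15.45
ee_pos: [586.3, 96.3, 29.9]
ee_rot: [180.0, 65.0, 106.9]
force: [0.0, -1.6, -0.1]
gripper_width: 0.6
t 15.45 pos [586.3  96.3  29.9] bay [-88.5   2.2] F [ 0.  -1.6 -0.1] w 0.6
(np.float64(-106.7), np.float64(-13.0)) off [-7.8, 15.2, 16.4]
(np.float64(-98.8), np.float64(-4.5)) off [-4.4, 6.7, 9.3]
(np.float64(-89.7), np.float64(2.4)) off [-0.6, -0.2, 1.1]
(np.float64(-79.4), np.float64(7.7)) off [3.7, -5.6, -8.2]
(np.float64(-68.4), np.float64(11.1)) off [8.4, -9.0, -18.2]
(np.float64(-62.7), np.float64(12.0)) off [10.8, -9.9, -23.4]
(np.float64(-57.0), np.float64(12.5)) off [13.2, -10.4, -28.5]
(np.float64(-54.7), np.float64(12.5)) off [14.2, -10.4, -30.6]
```

View pics/wrist13.png

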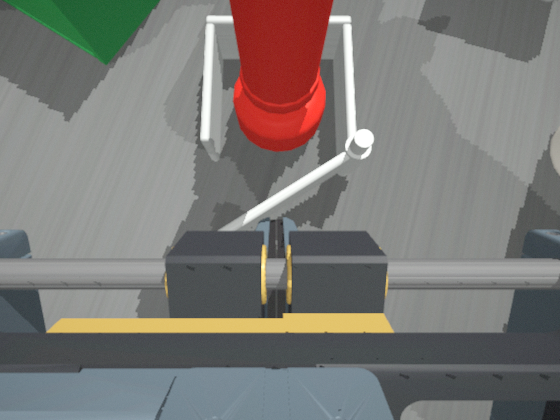

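The bar is about 30° from shut and the inflator is standing free inside. I finish slowly.

```bash
python3 -m handwheel '{"gripper":[1,1,1,1,1],"offset":[[1.8,-2.7,-4],[3.7,-5.4,-8.2],[5.3,-7.3,-11.5],[6.9,-8.3,-15],[8.4,-9,-18.2]],"rot":[[0,0,0],[0,0,0],[0,0,0],[0,0,0],[0,0,0]]}'; python3 -m handwheel '{"gripper":[1,1,1,1,1],"offset":[[1,-0.5,-2.4],[2,-0.8,-4.4],[3,-1,-6.4],[3.8,-1.2,-8.2],[4.3,-1.2,-9.4]],"rot":[[0,0,0],[0,0,0],[0,0,0],[0,0,0],[0,0,0]]}';  python3 - <<'E'
from bay import *
tgt([(-57,12.5)])
b=grab_frame('wrist');cv2.imwrite('pics/wrist14.png',b[...,::-1])
E
```

```text
time_s: 15.92
ee_pos: [572.1, 113.0, 30.1]
ee_rot: [180.0, 65.0, 106.9]
force: [0.1, -0.2, -0.2]
gripper_width: 0.2
time_s: 16.33
ee_pos: [568.2, 122.3, 30.1]
ee_rot: [180.0, 65.0, 106.9]
force: [-0.5, 0.7, -0.3]
gripper_width: 0.4
t 16.33 pos [568.2 122.3  30.1] bay [-58.2  11.9] F [-0.5  0.7 -0.3] w 0.4
(-57, 12.5) off [0.6, -0.6, -1.1]
```

View pics/wrist14.png

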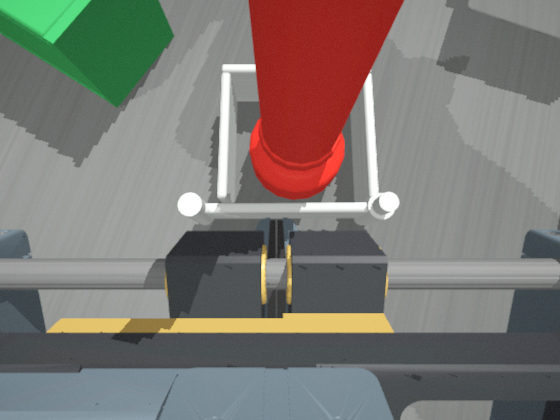

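```bash
python3 -m handwheel '{"gripper":[1,1,1,1],"offset":[[0.3,0,-0.7],[0.6,0,-1.3],[0.9,0,-2],[0.9,0,-2]],"rot":[[0,0,0],[0,0,0],[0,0,0],[0,0,0]]}'
python3 - <<'E'
from bay import *
tgt([(-57,12.5)])
b=grab_frame('wrist');cv2.imwrite('pics/wrist15.png',b[...,::-1])
c=cam('wrist')
# predicted pin tops at shut
for nm,xy,z in (('hinge',(-40,-40),68),('pin shut',(-40,51),64)):
    w=BC+xy[0]*F+xy[1]*N; print(nm,w2p('wrist',(*w,z),c))
E
```

```text
time_s: 16.72
ee_pos: [568.0, 123.2, 30.1]
ee_rot: [179.9, 65.1, 106.8]
force: [-0.8, -5.1, 0.9]
gripper_width: 0.3
t 16.72 pos [568.  123.2  30.1] bay [-57.3  11.7] F [-0.8 -5.1  0.9] w 0.3
(-57, 12.5) off [0.2, -0.8, -0.3]
hinge [393.0503017  203.58665155]
pin shut [191.66155071 205.55438762]
```

A force of −5 N shows the bar is against its stop. I back away and check.

```bash
python3 -m handwheel '{"gripper":[1,1,1,1,1],"offset":[[-1.7,0,3.6],[-5,0,10.9],[-10,0,21.5],[-17,0,36],[-25,0,54]],"rot":[[0,0,0],[0,0,0],[0,0,0],[0,0,0],[0,0,0]]}';python3 -m handwheel '{"gripper":[1,1,1,1,1],"offset":[[-10,0,15],[-25,0,28],[-45,0,40],[-65,0,45],[-70,0,46]],"rot":[[0,0,0],[0,0,0],[0,0,0],[0,0,0],[0,0,0]]}'
python3 - <<'E'
from bay import *
tgt([(-57,12.5)])
w=grab_frame('wrist');b=grab_frame('top');s=grab_frame('scene')
for n,i in (('wrist16',w),('top16',b),('scene16',s)): cv2.imwrite(f'pics/{n}.png',i[...,::-1])
cv2.imwrite('pics/top16c.png',cv2.resize(b[140:240,190:310,::-1],None,fx=6,fy=6,interpolation=cv2.INTER_CUBIC))
x,r=fit('top',b,(564.,180.)); print(x,r,tob(x))
E
```

```text
time_s: 17.18
ee_pos: [585.3, 66.3, 30.1]
ee_rot: [179.9, 65.0, 106.8]
force: [0.6, 0.2, 0.5]
gripper_width: 0.3
time_s: 17.6
ee_pos: [608.2, -4.5, 75.9]
ee_rot: [179.4, 65.1, 106.1]
force: [0.7, 0.1, 0.4]
gripper_width: 0.6
t 17.6 pos [608.2  -4.5  75.9] bay [-191.3   10.9] F [0.7 0.1 0.4] w 0.6
(-57, 12.5) off [98.0, -2.7, -102.6]
[564.34721375 181.67818451] 88.4434323337178 [-0.40225185 -1.91352673]
```

View pics/top16c.png

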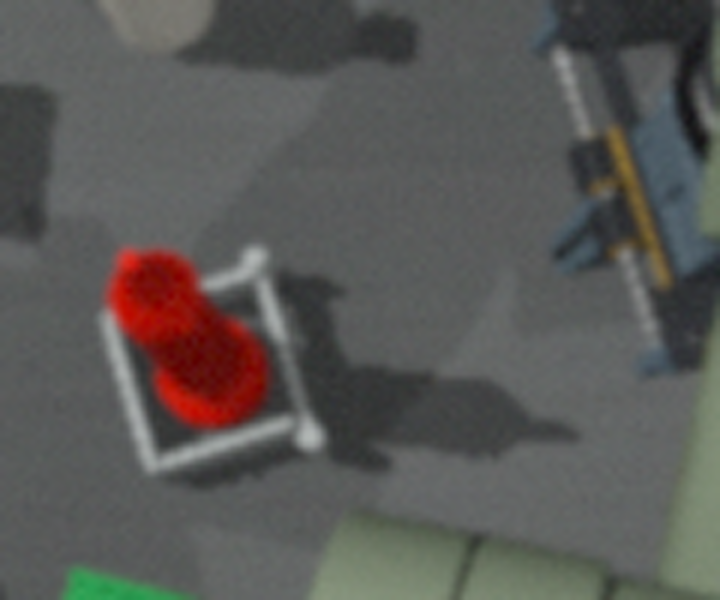

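View pics/wrist16.png

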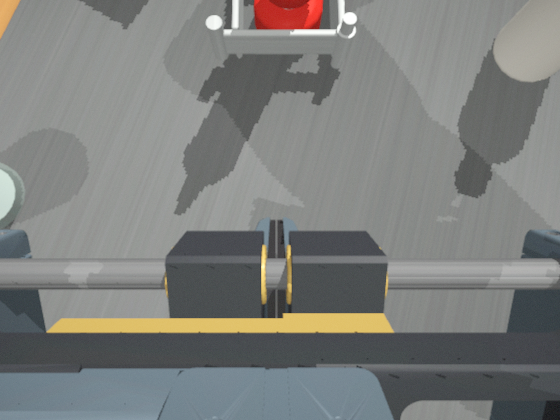

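View pics/scene16.png

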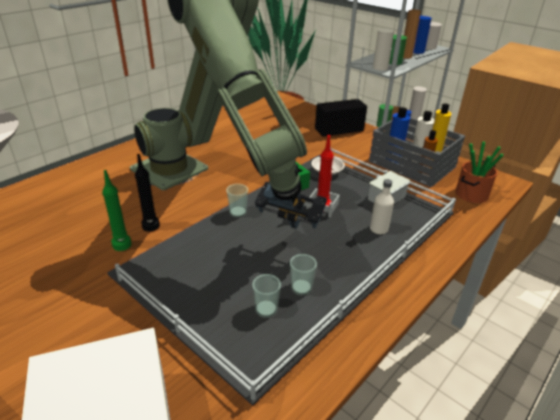

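```bash
python3 -m handwheel '{"gripper":[1,1,1],"offset":[[0,0,0],[0,0,0],[0,0,0]],"rot":[[0,0,0],[0,0,0],[0,0,0]]}'
python3 - <<'E'
from bay import *
q=lambda x,y:(190+(x+.5)/6-.5,140+(y+.5)/6-.5)
h=tob(p2w('top',*q(255,258),68));e=tob(p2w('top',*q(312,437),64));d=e-h;print(h,e,'bar rad',np.arctan2(-d[0],d[1]))
print(state()['force'],job_done())
E
```

```text
time_s: 18.0
ee_pos: [604.9, -0.1, 73.2]
ee_rot: [-179.9, 64.9, 107.1]
force: [0.5, -0.2, 0.7]
gripper_width: 0.5
[-39.79640761 -39.42801289] [-39.65062542  51.76731519] bar rad -0.0015985695067084163
the job is handed in; nothing more can be done
[ 0.51862944 -0.22505848  0.73912255] None
```

The red inflator is standing in the bay with the bar shut in front of it, and I handed the job in at about 18 s of the 72 s allowed. No verdict came back.

I pushed its foot with the tilted fingertips, in a straight slide and then a curve onto the bay's axis. I never gripped or lifted it. I then backed out, closed the fingers and swung the bar shut until it met its stop at about 5 N.

My last checks, after the arm had backed clear:
- **Inflator:** the top camera puts it 0.4 mm and 1.9 mm off the bay's centre, and it looks upright.
- **Bar:** measured at about 0.00 rad.
- **Bystanders:** the scene and top views show them where they began. I checked this by eye only and did not re-measure them.
- **Contact:** the tool's force reading is about zero.

One check failed. Fitting the inflator's outline in the scene camera never gave a usable position: the first fit left a large residual, and mid-push the arm blocked that view. I relied on the top and wrist cameras instead, which agreed with each other.

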